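# Load the marker pail and carry it by its bail to the docking ring

## Task

Set up the marking station: take every marker from the sloped rest and drop it end-down into a bore of the white insert in the small steel pail, one marker to a bore, while the pail stands where it is. Once all are in, raise the pail's folded wire bail upright, then lift the pail by the bail's black grip and set it down level inside the grey docking ring, and fold the bail down again as it was, so that the markers can be reached. Do not tip the pail, and leave the tape roll, tally counter, jar lid and open jar where they are.

Things in the scene. Friction and masses are not known exactly. Their poses are not given: they have to be found in the camera images.
- pail: Round steel pail, loose, 0.4 to 0.7 kg, 126 mm across at the rim, 110 mm at the foot, 86 mm high, with a fixed white cross-shaped insert (98 mm over the arms) whose flat top is 75 mm above the foot and has four round bores. Origin: centre of the underside; z up. The bail pivots on an axis along the pail's y, 74 mm above the foot, at two ears; the folded bail lies towards the pail's +x.
- socket_1 (a point): Centre of the mouth of bore 1 in the pail's insert, in its top face (75 mm above the pail's foot; bores at +-24 mm in the pail's x and y, 48 mm apart). Bore 22 mm across with a 3 mm chamfer, 62 mm deep (its floor 13 mm above the pail's foot); a marker standing in it sticks out 74 mm. Axes as the pail's.
- socket_2 (a point): Centre of the mouth of bore 2 in the pail's insert, in its top face (75 mm above the pail's foot; bores at +-24 mm in the pail's x and y, 48 mm apart). Bore 22 mm across with a 3 mm chamfer, 62 mm deep (its floor 13 mm above the pail's foot); a marker standing in it sticks out 74 mm. Axes as the pail's.
- socket_3 (a point): Centre of the mouth of bore 3 in the pail's insert, in its top face (75 mm above the pail's foot; bores at +-24 mm in the pail's x and y, 48 mm apart). Bore 22 mm across with a 3 mm chamfer, 62 mm deep (its floor 13 mm above the pail's foot); a marker standing in it sticks out 74 mm. Axes as the pail's.
- socket_4 (a point): Centre of the mouth of bore 4 in the pail's insert, in its top face (75 mm above the pail's foot; bores at +-24 mm in the pail's x and y, 48 mm apart). Bore 22 mm across with a 3 mm chamfer, 62 mm deep (its floor 13 mm above the pail's foot); a marker standing in it sticks out 74 mm. Axes as the pail's.
- bail (a joint): Angle of the wire bail, rad: 0 = folded down level (out over the pail's +x side; up to about 0.3 still counts as folded), 1.57 = upright above the pail's middle, stop at 1.75. It is slightly stiff (about 1 N at the grip) and stays where it is left. Its wire is 5 mm thick and 138 mm wide.
- sleeve: Black roller grip on the bail, 14 mm thick and 66 mm long, free to spin on the wire so the bail can turn while the grip is held. Origin at its centre, 118 mm from the pivot axis; its y axis is its length, parallel to the pail's y. Folded, it is 74 mm above the foot of the pail with a free gap of about 48 mm to the pail's side; upright, it is 192 mm above the foot, over the middle, 43 mm above the tops of seated markers.
- marker_1_mid (a point): Middle of a loose capped marker (may be absent): round, 136 mm long, 15.6 mm thick, 18 g. Its y axis is its length. At the start it leans in the rest with its +y end up.
- marker_2_mid (a point): Middle of a loose capped marker (may be absent): round, 136 mm long, 15.6 mm thick, 18 g. Its y axis is its length. At the start it leans in the rest with its +y end up.
- marker_3_mid (a point): Middle of a loose capped marker (may be absent): round, 136 mm long, 15.6 mm thick, 18 g. Its y axis is its length. At the start it leans in the rest with its +y end up.
- marker_4_mid (a point): Middle of a loose capped marker (may be absent): round, 136 mm long, 15.6 mm thick, 18 g. Its y axis is its length. At the start it leans in the rest with its +y end up.
- rest: White sloped marker rest, fixed, 166 mm wide, 105 mm deep, 66 mm high. Four lanes 45 mm apart along its y, between ribs 8 mm high. A marker leans back 45 degrees from the vertical, its upper end towards the rest's +x (away from the robot); its upper 55 mm stand clear beyond the panel's edge. Held near its top by the tips, a leaning marker sags 2 to 3 degrees towards the vertical. Origin: on the table under the foot of the panel.
- dock: Grey round docking ring, fixed to the table: outer diameter 160 mm, inner diameter 140 mm, rim 12 mm high, floor 4 mm above the table. Origin: centre of the underside.
- tape: Bystander: the roll of packing tape. Leave it alone.
- tally: Bystander: the tally counter. Leave it alone.
- lid_loose: Bystander: the loose jar lid. Leave it alone.
- jar_o: Bystander: the open jar. Leave it alone.

How it is judged (in metres and radians):
On the way, in this order (a step that is already met when the one before it is completed fails the run):
1. every marker stands end-down in a bore of the pail (z of marker_1_mid in the frame of pail between 0.074 and 0.092 m and horizontal distance between each of marker_1_mid, marker_2_mid, marker_3_mid, marker_4_mid and pail below 0.045 m and angle between the y axis of each of marker_1_mid, marker_2_mid, marker_3_mid, marker_4_mid and the z axis of pail, either way round below 0.15 rad and z of marker_2_mid in the frame of pail between 0.074 and 0.092 m and z of marker_3_mid in the frame of pail between 0.074 and 0.092 m and z of marker_4_mid in the frame of pail between 0.074 and 0.092 m), for 0.2 s.
2. the bail is raised upright, the pail standing on the table (value of joint bail above 1.3 rad and height (world z) of pail below 0.01 m and angle between pail's own z axis and vertical below 0.1 rad), for 0.2 s.
3. the pail hangs from the bail's grip, clear of the table (height (world z) of pail above 0.025 m and contact force between the fingers and sleeve above 1 N and value of joint bail above 1.1 rad), for 0.2 s.
At the end, for the whole second after the job is handed in: Every marker stands in a bore (middle 74 to 92 mm above the pail's foot, within 45 mm of its centre line and 0.15 rad of its axis); the pail stands level (0.06 rad) and at rest in the docking ring (centres within 17 mm, foot under 8 mm), bail folded (below 0.35 rad) (all of step 1 and horizontal distance between pail and dock below 0.017 m and height (world z) of pail below 0.008 m and angle between pail's own z axis and vertical below 0.06 rad and linear speed of pail below 0.02 m/s and value of joint bail below 0.35 rad); the robot touches nothing.
It fails at once if the pail is tipped by more than 0.5 rad (angle between pail's own z axis and vertical above 0.5 rad).
It fails at once if the roll of packing tape is pushed more than 3 cm (distance of tape from where it was at the start of the episode above 0.03 m).
It fails at once if the tally counter is pushed more than 3 cm (distance of tally from where it was at the start of the episode above 0.03 m).
It fails at once if the loose jar lid is pushed more than 3 cm (distance of lid_loose from where it was at the start of the episode above 0.03 m).
It fails at once if the open jar is pushed more than 3 cm (distance of jar_o from where it was at the start of the episode above 0.03 m).
Of marker_1, marker_2, marker_3, marker_4 only 3 to 4 are there at a start; the rules pass over those that are not, and their reading is None.
At some moment in a run one of pail may be knocked a few centimetres aside while the robot is not near it.
It also fails if it takes over 210 s, if anything falls off the work surface, if the arm or the gripper's body presses on something with over 40 N, if the wrist force passes 120 N, or if a joint passes its speed limit or range.

## Robot

A 6-joint arm with a two-finger parallel gripper is mounted at the origin on a cart in front of the work surface, level with it; the furniture and walls round the work are solid. World frame = base frame: x ahead of the robot, y to its left, z up, the work surface at z = 0. Lengths are in m, angles in degrees, forces in N, time in s.
With the tool pointing down it reaches from about 0.4 to 0.825 m from the base axis. Payload 7 kg.
Tool frame: the origin (TCP) lies midway between the tips of the shut fingers; the grasp point (between the pads) lies 19 mm behind it; z points along the fingers, y is the line along which they close (so a half turn about z gives the same grasp; the last joint's range is limited). The gripper opens to 88 mm and grips with 3 to 60 N. Pads are 19 mm wide; open, the fingers measure 130 mm over their backs; the gripper's body (78 mm by 193 mm) begins 47 mm behind the grasp point.
Start: joints at [90.705, 20.546, 0.682, 0, -70.136, -16.507], TCP at [0.184, 0.649, 0.227] pointing down, gripper open.
Joint ranges: [-176.03, 176.03], [-82.01, 121.73], [-58.28, 71.71], [-173.87, 95.51], [-174.79, -0.11], [-173.66, 173.66]. Speed limits (degrees/s): [136.94, 136.94, 172.46, 180, 180, 180].

## Interface

Orientations are given as [roll, pitch, yaw] about the fixed x, y, z axes, in that order (R = Rz(yaw) Ry(pitch) Rx(roll)).
In Python, from plant import telemetry, viewer, workorder gives the robot as it stands. The module is installed in compiled form; this text tells all that it offers.
- The arm moves only by the tool carry_out, never from a script. Its argument "rows" is a list of rows, each a list of 6 numbers: the shift along the tool's x, y, z in m, then the turn, a rotation vector about the tool's x, y, z in rad. In form: [[tx, ty, tz, ax, ay, az], ...]. A call has 1 to 8 rows; each row is the pose to reach, as a shift and turn from the pose commanded when the call began, along the tool's axes at that moment; what a row does not reach only later rows make up. A row lasts 1/8 s, in which the tool goes at most 62.5 mm and 10.7 degrees, less where a joint would pass 70% of its speed; a pose out of reach is approached as far as the arm can. A call with a gripper value outside its range is refused whole. "grip" is the gripper's target within -1 to 1 (fully open at 1, half-way at 0, shut at -1), set as the call begins (left out, the last holds). The fingers move at their own pace and stop on an object; the grip force is fixed at half the most. Time passes only in rows, so rows that repeat a pose let the fingers close. It gives the time, the measured TCP pose, the force, the opening and the grip force at its end, in the units of the state.
- telemetry.get_obs(): the state, without advancing time (a new reading comes with each control period).
- viewer.snapshot(name): name is "scene" or "side" or "wrist"; returns the picture (400x640x3 uint8, red, green, blue); there is no depth.
- viewer.camera_info(name): a dict with "intrinsics" (3x3 intrinsics, pixels), "extrinsics" (4x4, takes a point from camera to world coordinates); the wrist camera has in their place "tool_from_camera" (4x4, takes a point from camera to tool coordinates, whose origin is the TCP and whose axes are the flange's). Camera axes: x right, y down, z forward; pixel columns grow to the right and rows downward; lengths in m; the calibration is good to about 2 mm. The wrist camera is an equidistant fisheye: a pixel r from the principal point sees the ray r / f radians off the axis. A picture is of the moment at which its call begins: read the wrist's pose just before it. camera_info takes no time and is no camera call.
- workorder.close_job(): hands the job in; it is judged then, once.
The state is a dict: "clock": time; "joint_pos": joint angles; "qvel": joint speeds; "tau": joint torques, N m; "tool_pos": TCP position; "orientation": TCP orientation; "force": force on the tool from outside, world axes, zero at the start; "moment": the same for the moment, N m; "opening": finger opening in m; "gripper_force": force on a finger pad.
Only numpy, scipy, OpenCV 4.12 (cv2) and the standard library are available. Lean on these libraries where they do the work, as an engineer would, in place of code of your own. Each camera call takes 0.05 s, during which the arm holds its last target. There are 200 camera calls.

## Working session

There is one attempt and no reset: what is moved stays moved. The work goes in short steps, Python scripts to look and compute and a tool call to move; the robot and the scene stay as the last step left them, time stands still between calls to the robot, and variables do not carry over. Pictures are saved under pics/ and viewed, at most 14 in all, crops included, and the job is handed in when it is done.

Besides the shell and the picture viewer there is one more tool, called after "Call:" in YAML: its name, and indented under it one key for each argument. carry_out: Moves the arm, as the interface text tells. Its arguments: {"type":"object","properties":{"rows":{"type":"array"},"grip":{"type":"number"}},"required":["rows"]}

```bash
mkdir -p pics; cat > h.py <<'E'
import numpy as np, cv2
from scipy.spatial.transform import Rotation as R
from plant import telemetry, viewer, workorder
def tool():
    o=telemetry.get_obs(); T=np.eye(4); T[:3,:3]=R.from_euler('xyz',o['orientation'],degrees=True).as_matrix(); T[:3,3]=o['tool_pos']; return T,o
def snap(n,f=None):
    T,o=tool(); im=viewer.snapshot(n)
    if f: cv2.imwrite('pics/'+f,im[:,:,::-1])
    return im,T
def ray(n,px,T=None):
    c=viewer.camera_info(n); K=np.array(c['intrinsics']); u=(px[0]-K[0,2])/K[0,0]; v=(px[1]-K[1,2])/K[1,1]
    if n=='wrist':
        r=np.hypot(u,v); s=np.sin(r)/r if r>1e-9 else 1; d=np.array([u*s,v*s,np.cos(r)]); E=T@np.array(c['tool_from_camera'])
    else: d=np.array([u,v,1.]); E=np.array(c['extrinsics'])
    return E[:3,3],E[:3,:3]@d
def onz(n,px,z,T=None):
    o,d=ray(n,px,T); return o+d*(z-o[2])/d[2]
def proj(n,P,T=None):
    c=viewer.camera_info(n); K=np.array(c['intrinsics'])
    E=T@np.array(c['tool_from_camera']) if n=='wrist' else np.array(c['extrinsics'])
    p=np.linalg.inv(E)@np.r_[P,1]
    if n=='wrist':
        t=np.arctan2(np.hypot(p[0],p[1]),p[2]); a=np.arctan2(p[1],p[0]); u,v=t*np.cos(a),t*np.sin(a)
    else: u,v=p[0]/p[2],p[1]/p[2]
    return np.array([K[0,0]*u+K[0,2],K[1,1]*v+K[1,2]])
def tri(rs):
    A=np.zeros((3,3));b=np.zeros(3)
    for o,d in rs:
        d=d/np.linalg.norm(d);M=np.eye(3)-np.outer(d,d);A+=M;b+=M@o
    return np.linalg.solve(A,b)
E
python3 - <<'E'
from h import *
for n in ('scene','side','wrist'):
    im,T=snap(n,n+'0.png'); c=viewer.camera_info(n); print(n,{k:np.round(v,3).tolist() for k,v in c.items()})
print(tool()[1])
E
```

```text
scene {'intrinsics': [[375.033, 0.0, 323.556], [0.0, 375.033, 199.469], [0.0, 0.0, 1.0]], 'extrinsics': [[-0.742, -0.514, 0.43, -0.022], [-0.67, 0.574, -0.471, 0.625], [-0.005, -0.638, -0.77, 1.034], [0.0, 0.0, 0.0, 1.0]]}
side {'intrinsics': [[367.145, 0.0, 326.782], [0.0, 367.145, 198.92], [0.0, 0.0, 1.0]], 'extrinsics': [[0.991, -0.064, 0.113, 0.377], [-0.128, -0.631, 0.765, -0.889], [0.022, -0.773, -0.634, 0.836], [0.0, 0.0, 0.0, 1.0]]}
wrist {'intrinsics': [[309.707, 0.0, 316.871], [0.0, 309.707, 198.192], [0.0, 0.0, 1.0]], 'tool_from_camera': [[-0.0, -0.969, -0.247, 0.067], [1.0, -0.0, 0.001, -0.001], [-0.001, -0.247, 0.969, -0.159], [0.0, 0.0, 0.0, 1.0]]}
{'clock': 0.15, 'joint_pos': array([ 9.07033945e+01,  2.05797195e+01,  6.44976980e-01, -1.52717690e-02,
       -7.01352364e+01, -1.65073057e+01]), 'qvel': array([ 0.03738999, -0.17679195,  0.10482477,  0.00557545,  0.06295275,
       -0.0181396 ]), 'tau': array([-1.14654951e-03, -5.83270490e+01,  2.93289846e+01,  7.00108543e+00,
        8.75258062e-03, -1.09707673e-04]), 'tool_pos': array([0.18375037, 0.64911593, 0.22585528]), 'orientation': array([ 1.79928826e+02, -6.11883094e-03, -1.58091055e+01]), 'force': array([0.10564671, 1.03056653, 0.30990054]), 'moment': array([0.0165382, 0.08092  , 0.0305987]), 'gripper_force': 0.0, 'opening': 0.08758709679203405}
```

View pics/scene0.png

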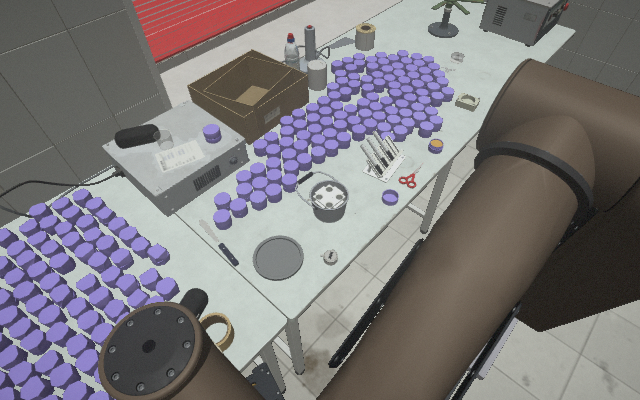

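View pics/side0.png

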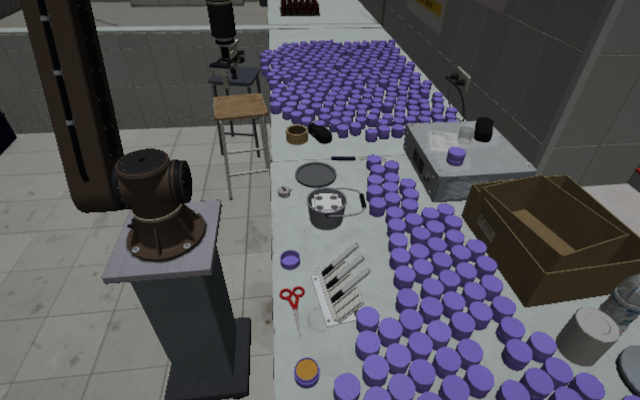

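View pics/wrist0.png

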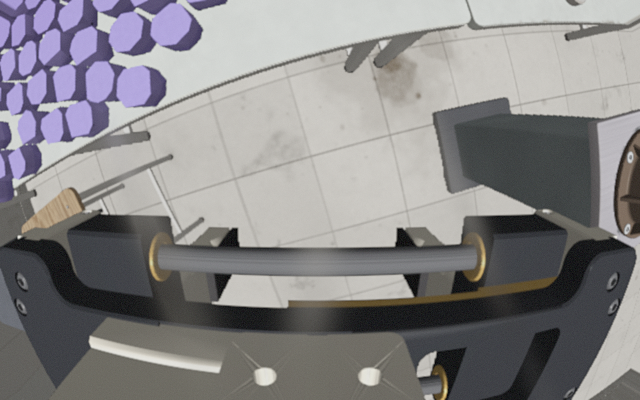

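Scene: pail at (328,200), its bail folded toward (305,180), dock (278,257), rest (385,160) with about 4 markers, tally (330,257), lid (390,198), jar (436,146). Side: pail (327,208), dock (316,174), rest (340,295). Wrist: floor only. I'll crop closer.

```bash
python3 - <<'E'
from h import *
a=cv2.imread('pics/scene0.png')[115:285,270-30:450]; b=cv2.imread('pics/side0.png')[150:340,265:395]
cv2.imwrite('pics/c1.png',np.hstack([cv2.resize(a,(395,320),interpolation=cv2.INTER_CUBIC),cv2.resize(b,(400,585),interpolation=cv2.INTER_CUBIC)[:320]]) if 0 else cv2.resize(b,(390,570),interpolation=cv2.INTER_CUBIC))
for n,p,z in [('scene',(328,192),.08),('side',(327,201),.08),('scene',(278,257),.006),('side',(316,174),.006),('scene',(306,179),.074),('side',(362,201),.074)]: print(n,p,onz(n,p,z).round(3))
E
```

```text
scene (328, 192) [0.521 0.008 0.08 ]
side (327, 201) [0.511 0.013 0.08 ]
scene (278, 257) [0.501 0.268 0.006]
side (316, 174) [0.503 0.269 0.006]
scene (306, 179) [0.621 0.011 0.074]
side (362, 201) [0.626 0.009 0.074]
```

View pics/c1.png

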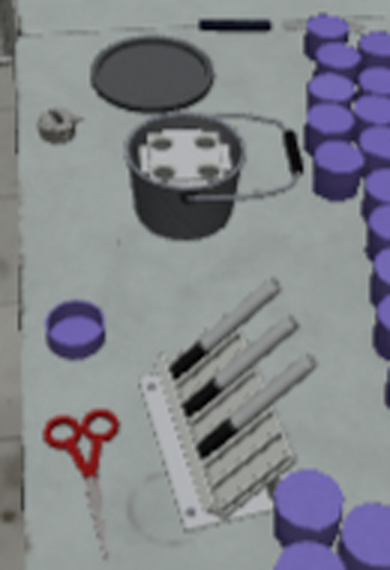

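Crop: three markers (upper ends at about (272,287), (290,325), (308,362) in the crop), the nearest lane empty; bail points to world +x. Next, compute the rest pose and go look from above.

```bash
cat >> h.py <<'E'
def go(p,rpy,T0=None):
    "shift + rotvec in tool axes to reach world pose"
    T=tool()[0] if T0 is None else T0
    M=R.from_euler('xyz',rpy,degrees=True).as_matrix()
    return np.r_[T[:3,:3].T@(np.array(p)-T[:3,3]),R.from_matrix(T[:3,:3].T@M).as_rotvec()].round(4).tolist()
E
python3 - <<'E'
from h import *
for p,z in [((325.7,272.3),.03),((330,285),.03),((334.5,299),.03),((355.7,245.7),.12),((361.7,258.3),.12),((367.7,270.7),.12),((311.5,277),0),((327,325),0)]: print(p,onz('side',p,z).round(3))
print(go([.48,.3,.36],[180,0,0]))
E
```

```text
(325.7, 272.3) [ 0.476 -0.235  0.03 ]
(330, 285) [ 0.482 -0.279  0.03 ]
(334.5, 299) [ 0.488 -0.325  0.03 ]
(355.7, 245.7) [ 0.556 -0.228  0.12 ]
(361.7, 258.3) [ 0.563 -0.273  0.12 ]
(367.7, 270.7) [ 0.57  -0.315  0.12 ]
(311.5, 277) [ 0.438 -0.223  0.   ]
(327, 325) [ 0.462 -0.379  0.   ]
[0.3802, 0.2554, -0.1338, 0.0012, 0.0001, -0.2759]
```

Call:
carry_out:
  rows:
    - [0.38, 0.255, -0.134, 0, 0, -0.276]
    - [0.38, 0.255, -0.134, 0, 0, -0.276]
    - [0.38, 0.255, -0.134, 0, 0, -0.276]
    - [0.38, 0.255, -0.134, 0, 0, -0.276]
    - [0.38, 0.255, -0.134, 0, 0, -0.276]
    - [0.38, 0.255, -0.134, 0, 0, -0.276]
    - [0.38, 0.255, -0.134, 0, 0, -0.276]
    - [0.38, 0.255, -0.134, 0, 0, -0.276]
  grip: -0.36

```text
clock: 1.15
tool_pos: [0.4814, 0.2985, 0.3615]
orientation: [-180.0, -0.0, -0.1]
force: [0.6, -0.3, 0.3]
opening: 0.028
gripper_force: 0.0
```

```bash
python3 - <<'E'
from h import *
print(tool()[1]['tool_pos'],tool()[1]['orientation']); print(go([.47,0.03,.36],[180,0,0]))
snap('wrist','wd.png')
E
```

```text
[0.4813502  0.29848793 0.36153617] [-1.79968979e+02 -4.09624828e-02 -7.03667438e-02]
[-0.011, 0.2685, 0.0014, -0.0005, -0.0007, -0.0012]
```

Call:
carry_out:
  rows:
    - [-0.02, 0.29, 0, 0, 0, 0]
    - [-0.02, 0.29, 0, 0, 0, 0]
    - [-0.02, 0.29, 0, 0, 0, 0]
    - [-0.02, 0.29, 0, 0, 0, 0]
    - [-0.02, 0.29, 0, 0, 0, 0]
    - [-0.02, 0.29, 0, 0, 0, 0]
    - [-0.02, 0.29, 0, 0, 0, 0]

```text
clock: 2.08
tool_pos: [0.4601, 0.0107, 0.3605]
orientation: [-180.0, 0.0, -0.0]
force: [0.7, 0.8, 0.1]
opening: 0.0281
gripper_force: 0.0
```

```bash
python3 - <<'E'
from h import *
im,T=snap('wrist','wp.png'); np.save('wp.npy',T)
print(T.round(4))
E
```

```text
[[ 1.000e+00 -5.000e-04 -1.000e-04  4.601e-01]
 [-5.000e-04 -1.000e+00  3.000e-04  1.070e-02]
 [-1.000e-04 -3.000e-04 -1.000e+00  3.605e-01]
 [ 0.000e+00  0.000e+00  0.000e+00  1.000e+00]]
```

Call:
carry_out:
  rows:
    - [0.02, 0.28, 0, 0, 0, -0.157]
    - [0.02, 0.28, 0, 0, 0, -0.157]
    - [0.02, 0.28, 0, 0, 0, -0.157]
    - [0.02, 0.28, 0, 0, 0, -0.157]
    - [0.02, 0.28, 0, 0, 0, -0.157]
    - [0.02, 0.28, 0, 0, 0, -0.157]
    - [0.02, 0.28, 0, 0, 0, -0.157]

```text
clock: 3.0
tool_pos: [0.4806, -0.2685, 0.3601]
orientation: [-180.0, 0.0, 9.0]
force: [0.3, 0.2, -0.3]
opening: 0.0279
gripper_force: 0.0
```

```bash
python3 - <<'E'
from h import *
im,T=snap('wrist','wr.png'); np.save('wr.npy',T)
print(T.round(4))
a=cv2.imread('pics/wp.png');b=cv2.imread('pics/wr.png')
cv2.imwrite('pics/w1.png',np.vstack([a[0:290],b[0:290]]))
E
```

```text
[[ 9.876e-01  1.573e-01 -8.000e-04  4.806e-01]
 [ 1.573e-01 -9.876e-01  4.000e-04 -2.685e-01]
 [-8.000e-04 -5.000e-04 -1.000e+00  3.601e-01]
 [ 0.000e+00  0.000e+00  0.000e+00  1.000e+00]]
```

View pics/w1.png

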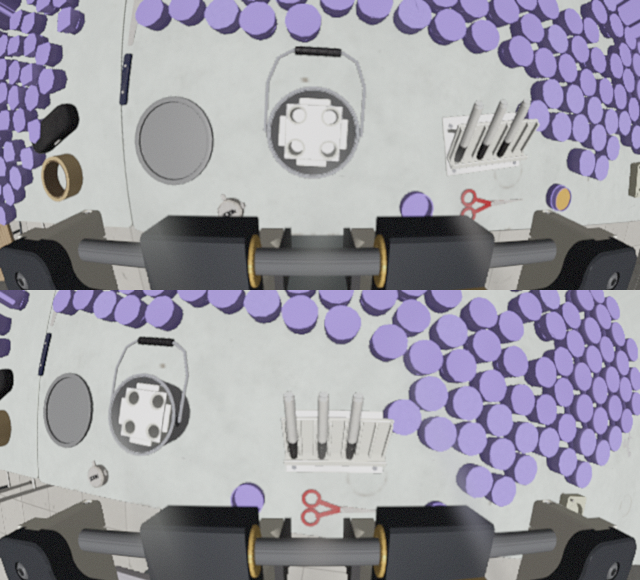

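Top half: pail bores near (298,116), (329,116), (298,148), (327,148), sleeve (295,50)–(341,54). Bottom half: marker tops at about (290,104), (322,105), (357,106), feet near (292,165), (322,165), (351,165). Lane at −y empty.

```bash
python3 - <<'E'
from h import *
A=np.load('wp.npy');B=np.load('wr.npy')
b=[onz('wrist',p,.075,A) for p in [(298,116),(329,116),(298,148),(327,148)]]
print('bores',np.round(b,3),np.mean(b,0).round(4))
s=[onz('wrist',p,.074,A) for p in [(295,50),(341,54)]];print('sleeve',np.round(s,4))
print('sock0',onz('wrist',(174,139),.01,A).round(3))
for t1,t2,t3 in zip([(477,101),(502,102),(525,103)],[(290,104),(322,105),(357,106)],[(355.7,245.7),(361.7,258.3),(367.7,270.7)]):
    r=[ray('wrist',t1,A),ray('wrist',t2,B),ray('side',t3)]
    print('top',tri(r).round(3),tri(r[:2]).round(3),tri(r[1:]).round(3))
for t1,t2 in zip([(460,158),(484,156),(508,155)],[(292,165),(322,165),(351,165)]):
    print('bot',tri([ray('wrist',t1,A),ray('wrist',t2,B)]).round(3), onz('wrist',t2,.02,B).round(3))
E
```

```text
bores [[ 0.534  0.038  0.075]
 [ 0.534 -0.006  0.075]
 [ 0.488  0.038  0.075]
 [ 0.488 -0.004  0.075]] [0.5106 0.0163 0.075 ]
sleeve [[ 0.6306  0.0418  0.074 ]
 [ 0.6246 -0.0236  0.074 ]]
sock0 [0.504 0.262 0.01 ]
top [ 0.562 -0.219  0.109] [ 0.564 -0.219  0.108] [ 0.561 -0.219  0.11 ]
top [ 0.568 -0.262  0.109] [ 0.568 -0.261  0.112] [ 0.567 -0.261  0.106]
top [ 0.573 -0.307  0.111] [ 0.573 -0.306  0.113] [ 0.574 -0.306  0.11 ]
bot [ 0.472 -0.23   0.037] [ 0.469 -0.229  0.02 ]
bot [ 0.479 -0.277  0.04 ] [ 0.477 -0.277  0.02 ]
bot [ 0.486 -0.32   0.053] [ 0.484 -0.324  0.02 ]
```

```bash
python3 - <<'E'
from h import *
d=np.array([np.cos(np.radians(7.2))*.7071,np.sin(np.radians(7.2))*.7071,.7071])
for t in ([.563,-.219,.110],[.568,-.2625,.110],[.574,-.306,.110]):
    print(go(np.array(t)+.035*d,[180,40,7.2]),go(np.array(t)-.047*d,[180,40,7.2]))
E
```

```text
[0.1139, -0.0347, 0.2256, 0.0112, -0.6978, 0.0317] [0.056, -0.0366, 0.2836, 0.0112, -0.6978, 0.0317]
[0.112, 0.009, 0.2256, 0.0112, -0.6978, 0.0317] [0.054, 0.0071, 0.2836, 0.0112, -0.6978, 0.0317]
[0.111, 0.0529, 0.2256, 0.0112, -0.6978, 0.0317] [0.0531, 0.051, 0.2836, 0.0112, -0.6978, 0.0317]
```

Call:
carry_out:
  rows:
    - [0.11, -0.035, 0.1, 0.0112, -0.698, 0.032]
    - [0.11, -0.035, 0.1, 0.0112, -0.698, 0.032]
    - [0.11, -0.035, 0.1, 0.0112, -0.698, 0.032]
    - [0.11, -0.035, 0.1, 0.0112, -0.698, 0.032]
    - [0.114, -0.035, 0.2256, 0.0112, -0.698, 0.032]
    - [0.114, -0.035, 0.2256, 0.0112, -0.698, 0.032]
    - [0.114, -0.035, 0.2256, 0.0112, -0.698, 0.032]

```text
clock: 3.92
tool_pos: [0.5851, -0.2149, 0.1308]
orientation: [-179.9, 40.5, 7.3]
force: [0.0, 0.0, 0.8]
opening: 0.0279
gripper_force: 0.0
```

```bash
python3 - <<'E'
from h import *
im,T=snap('wrist'); np.save('wm.npy',T); print(T.round(4))
s,_=snap('side')
cv2.imwrite('pics/m1.png',np.vstack([im[60:400],cv2.resize(s[120:340,240:460],(640,640))[160:420]])[:,:,::-1])
d=np.array([np.cos(np.radians(7.2))*.7071,np.sin(np.radians(7.2))*.7071,.7071])
print(proj('wrist',[.563,-.219,.110],T)); print(go(np.array([.563,-.219,.110])-.047*d,[180,40,7.2]))
E
```

```text
[[ 0.7537  0.1254 -0.6451  0.5851]
 [ 0.0964 -0.9921 -0.0802 -0.2149]
 [-0.6501 -0.0017 -0.7599  0.1308]
 [ 0.      0.      0.      1.    ]]
[319.42021062 230.08115043]
[-0.0062, -0.0007, 0.0836, 0.0017, -0.0005, -0.0008]
```

View pics/m1.png

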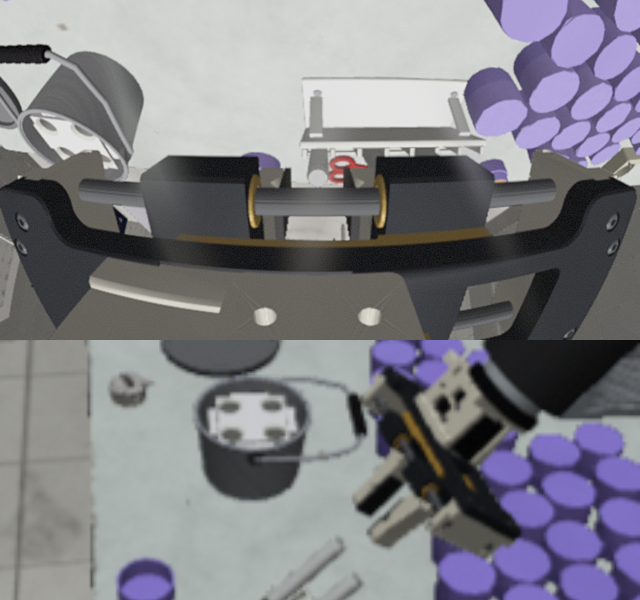

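Marker 1's top shows at (317,233) between the fingers, matching the prediction (319,230). Gripper clear of jars. Advance.

Call:
carry_out:
  rows:
    - [-0.002, 0, 0.02, 0, 0, 0]
    - [-0.003, 0, 0.04, 0, 0, 0]
    - [-0.005, 0, 0.06, 0, 0, 0]
    - [-0.006, 0, 0.084, 0, 0, 0]
    - [-0.006, 0, 0.084, 0, 0, 0]

```text
clock: 4.65
tool_pos: [0.5298, -0.2243, 0.0774]
orientation: [179.9, 39.8, 7.1]
force: [0.2, -0.6, 0.6]
opening: 0.0279
gripper_force: 0.0
```

Call:
carry_out:
  rows:
    - [0, 0, 0, 0, 0, 0]
    - [0, 0, 0, 0, 0, 0]
    - [0, 0, 0, 0, 0, 0]
    - [0, 0, 0, 0, 0, 0]
  grip: -1

```text
clock: 5.15
tool_pos: [0.5309, -0.2244, 0.076]
orientation: [179.9, 39.8, 7.1]
force: [2.9, 1.3, 7.4]
opening: 0.0153
gripper_force: 30.0
```

```bash
python3 - <<'E'
from h import *
T,o=tool()
a=[T[0,3]+.01,T[1,3],.25]
print(go(a,[180,40,7.2])); print(go([.45,.0,.26],[180,-5,-4]))
E
```

```text
[-0.1038, 0.0016, -0.1399, 0.0012, -0.0027, -0.0014]
[-0.1582, -0.2324, -0.1081, 0.0617, 0.78, 0.1905]
```

Call:
carry_out:
  rows:
    - [-0.03, 0, -0.04, 0, 0, 0]
    - [-0.07, 0, -0.093, 0, 0, 0]
    - [-0.104, 0.002, -0.14, 0, 0, 0]
    - [-0.158, -0.232, -0.108, 0.0617, 0.78, 0.19]
    - [-0.158, -0.232, -0.108, 0.0617, 0.78, 0.19]
    - [-0.158, -0.232, -0.108, 0.0617, 0.78, 0.19]
    - [-0.158, -0.232, -0.108, 0.0617, 0.78, 0.19]
    - [-0.158, -0.232, -0.108, 0.0617, 0.78, 0.19]

```text
clock: 6.15
tool_pos: [0.4467, 0.0023, 0.2608]
orientation: [-179.7, -5.3, -3.8]
force: [0.5, -0.8, -0.4]
opening: 0.015
gripper_force: 30.0
```

Call:
carry_out:
  rows:
    - [0, 0, 0, 0, 0, 0]

```text
clock: 6.28
tool_pos: [0.4482, 0.0004, 0.2602]
orientation: [-179.8, -5.0, -3.9]
force: [0.5, -0.3, -0.7]
opening: 0.015
gripper_force: 30.0
```

```bash
python3 - <<'E'
from h import *
im,T=snap('wrist'); np.save('wh.npy',T); print(T.round(4)); cv2.imwrite('pics/wh.png',im[:,:,::-1])
s,_=snap('side');
cv2.imwrite('pics/h1.png',np.vstack([im[0:300],cv2.resize(s[150:260,240:460],(600,300))@np.eye(3) if 0 else cv2.copyMakeBorder(cv2.resize(s[150:260,240:460],(600,300)),0,0,0,40,0)])[:,:,::-1])
E
```

```text
[[ 9.939e-01 -6.740e-02  8.720e-02  4.482e-01]
 [-6.740e-02 -9.977e-01 -3.200e-03  4.000e-04]
 [ 8.720e-02 -2.700e-03 -9.962e-01  2.602e-01]
 [ 0.000e+00  0.000e+00  0.000e+00  1.000e+00]]
```

View pics/h1.png

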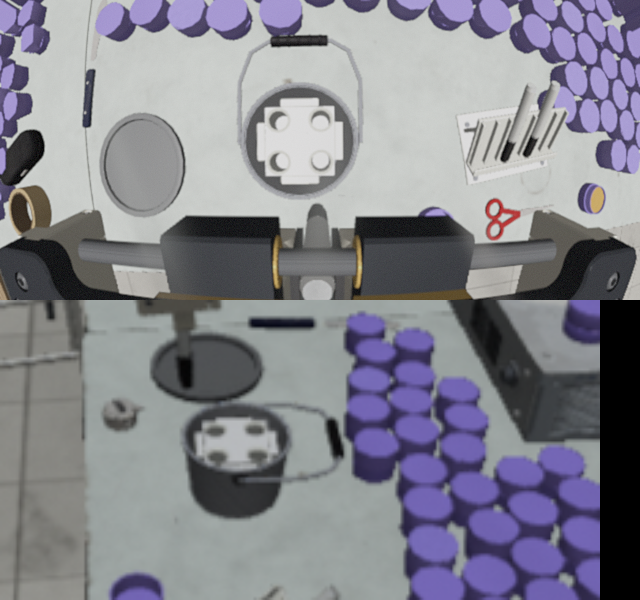

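Bores at (279,121), (322,120), (279,161), (321,160); marker held nearly upright with its lower end near (316,207).

```bash
cat > bores.py <<'E'
from h import *
def bores(im,T,c,rad=75,z=.075,show=True):
    "white insert blobs: dark holes inside; returns pail centre from given bore pixel list"
    pass
E
python3 - <<'E'
from h import *
T=np.load('wh.npy')
b=np.array([onz('wrist',p,.075,T) for p in [(279,121),(322,120),(279,161),(321,160)]])
print(b.round(4),b.mean(0).round(4))
s=[onz('wrist',p,.074,T) for p in [(271,41),(327,41)]];print('sleeve',np.round(s,4))
rim=[onz('wrist',p,.086,T) for p in [(243,140),(358,140),(300,83),(300,197)]];print(np.round(rim,4))
for m in (-.047,0,.05,.089): print(m,proj('wrist',T[:3,3]+np.array([0,0,-m]),T).round(1))
im=cv2.imread('pics/wh.png'); h=cv2.cvtColor(im,cv2.COLOR_BGR2HSV)
w=((h[:,:,1]<25)&(h[:,:,2]>215)).astype(np.uint8)[90:190,250:350]
n,l,st,ce=cv2.connectedComponentsWithStats(w); print(st,(ce+[250,90]).round(1))
E
rm bores.py
```

```text
[[ 0.5343  0.038   0.075 ]
 [ 0.5318 -0.0103  0.075 ]
 [ 0.489   0.0413  0.075 ]
 [ 0.4868 -0.0062  0.075 ]] [0.5105 0.0157 0.075 ]
sleeve [[ 0.6313  0.042   0.074 ]
 [ 0.6256 -0.0226  0.074 ]]
[[ 0.5161  0.0785  0.086 ]
 [ 0.5066 -0.0479  0.086 ]
 [ 0.5738  0.0111  0.086 ]
 [ 0.448   0.0198  0.086 ]]
-0.047 [317.5 278.8]
0 [317.5 244. ]
0.05 [317.5 222.5]
0.089 [317.5 211.4]
[[   0    0  100  100 6067]
 [  31    9   37    7  203]
 [   8   17   76   76 2888]
 [  75   17    9    8   31]
 [  16   18    7    8   28]
 [  27   27   11   12   97]
 [  63   27   15   12  142]
 [  86   33    6   36  208]
 [  63   63   15   14  162]
 [  27   64   11   14  116]
 [  76   76    8    9   33]
 [  17   78    8    7   25]] [[299.3 138.4]
 [298.7 102.1]
 [296.1 143.7]
 [330.4 109.4]
 [268.  110. ]
 [281.6 122.4]
 [319.8 122.5]
 [338.4 140.5]
 [320.2 159.4]
 [282.2 160.6]
 [330.8 171.4]
 [269.1 172.3]]
```

```bash
python3 - <<'E'
from h import *
T=np.load('wh.npy')
im=cv2.imread('pics/wh.png'); s,_=snap('side')
cv2.imwrite('pics/h2.png',np.hstack([cv2.resize(im[190:310,280:360],(400,600),interpolation=cv2.INTER_CUBIC),cv2.resize(s[130:190,290:330],(400,600),interpolation=cv2.INTER_CUBIC)[:,:,::-1]]))
P=tri([ray('wrist',(316,207),T),ray('side',(308.2,181.2))]);print(P, (P-T[:3,3]).round(4))
E
```

```text
[0.45117888 0.00161288 0.17202971] [ 0.003   0.0012 -0.0882]
```

View pics/h2.png

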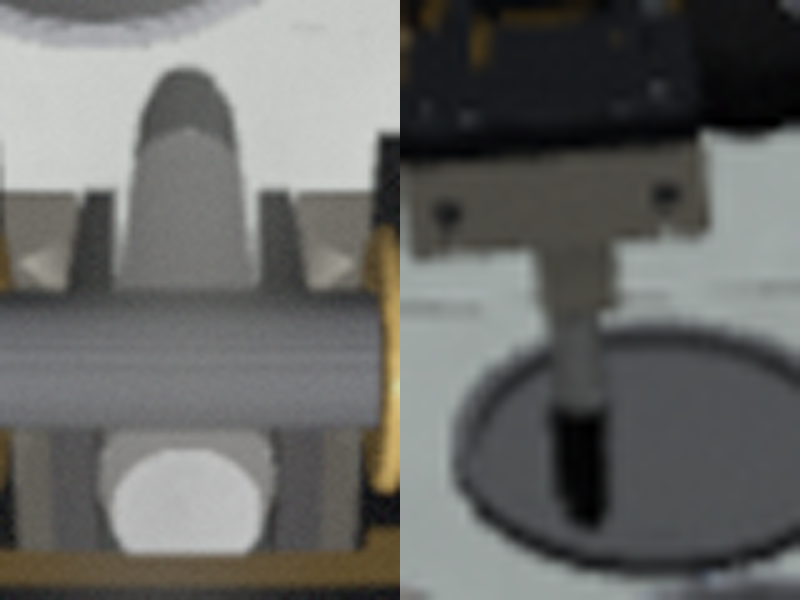

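Marker held, black end down, bottom about 3 mm toward +x of the TCP (2–3° tilt); I'll use pitch −3.

```bash
python3 - <<'E'
from h import *
for z in (.2,.15,.108): print(go([.535,.038,z],[180,-3,-4.5]))
E
```

```text
[0.0769, -0.0444, 0.0654, -0.0011, -0.0309, 0.0072]
[0.0728, -0.0443, 0.1153, -0.0011, -0.0309, 0.0072]
[0.0693, -0.0443, 0.1571, -0.0011, -0.0309, 0.0072]
```

Call:
carry_out:
  rows:
    - [0.077, -0.0444, 0.065, 0, -0.031, 0.007]
    - [0.077, -0.0444, 0.065, 0, -0.031, 0.007]
    - [0.077, -0.0444, 0.065, 0, -0.031, 0.007]
    - [0.075, -0.0444, 0.09, 0, -0.031, 0.007]
    - [0.074, -0.0443, 0.102, 0, -0.031, 0.007]
    - [0.0728, -0.0443, 0.115, 0, -0.031, 0.007]
    - [0.0728, -0.0443, 0.115, 0, -0.031, 0.007]

```text
clock: 7.3
tool_pos: [0.534, 0.0377, 0.1496]
orientation: [-180.0, -3.0, -4.5]
force: [0.0, 0.1, 0.2]
opening: 0.0151
gripper_force: 30.0
```

Call:
carry_out:
  rows:
    - [-0.001, 0, 0.011, 0, 0, 0]
    - [-0.002, 0, 0.022, 0, 0, 0]
    - [-0.003, 0, 0.032, 0, 0, 0]
    - [-0.0035, 0, 0.042, 0, 0, 0]
    - [-0.0035, 0, 0.042, 0, 0, 0]

```text
clock: 7.92
tool_pos: [0.5329, 0.0383, 0.1072]
orientation: [-179.9, -3.0, -4.5]
force: [0.7, 0.6, -1.5]
opening: 0.0154
gripper_force: 30.0
```

Call:
carry_out:
  rows:
    - [0, 0, 0, 0, 0, 0]
    - [0, 0, 0, 0, 0, 0]
    - [0, 0, 0, 0, 0, 0]
  grip: -0.36

```text
clock: 8.3
tool_pos: [0.533, 0.0383, 0.1083]
orientation: [-179.9, -3.1, -4.5]
force: [-0.5, -0.6, 0.7]
opening: 0.028
gripper_force: 0.0
```

Call:
carry_out:
  rows:
    - [0, 0, -0.02, 0, 0, 0]
    - [0, 0, -0.06, 0, 0, 0]
    - [0, 0, -0.12, 0, 0, 0]
    - [0, 0, -0.16, 0, 0, 0]

```text
clock: 8.8
tool_pos: [0.5249, 0.0387, 0.271]
orientation: [-179.9, -3.2, -4.5]
force: [0.7, 0.2, -0.8]
opening: 0.0282
gripper_force: 0.0
```

```bash
python3 - <<'E'
from h import *
s,_=snap('side'); cv2.imwrite('pics/i1.png',cv2.resize(s[150:330,260:400],(560,600) if 0 else (466,600))[:,:,::-1])
d=np.array([np.cos(np.radians(7.2))*.7071,np.sin(np.radians(7.2))*.7071,.7071])
t=np.array([.568,-.2625,.110])
print(go(t+.08*d,[180,40,7.2]),go(t-.047*d,[180,40,7.2]))
E
```

```text
[0.1126, 0.2865, 0.1157, -0.0689, -0.7585, -0.1957] [0.0192, 0.305, 0.1997, -0.0689, -0.7585, -0.1957]
```

View pics/i1.png

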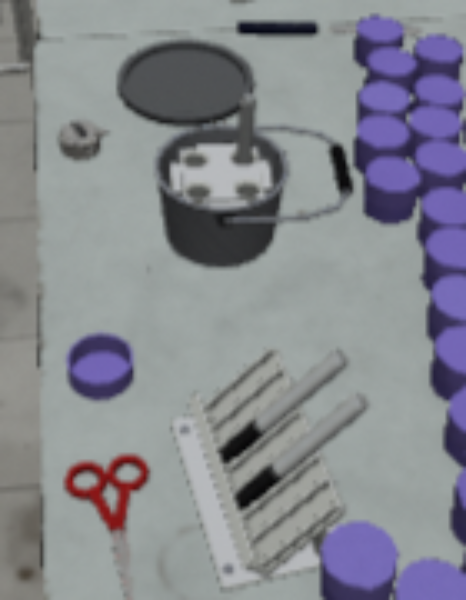

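Marker 1 stands in its bore (at (245,125) in the crop). On to marker 2.

Call:
carry_out:
  rows:
    - [0.113, 0.2865, 0.03, -0.069, -0.7585, -0.196]
    - [0.113, 0.2865, 0.03, -0.069, -0.7585, -0.196]
    - [0.113, 0.2865, 0.03, -0.069, -0.7585, -0.196]
    - [0.113, 0.2865, 0.03, -0.069, -0.7585, -0.196]
    - [0.113, 0.2865, 0.03, -0.069, -0.7585, -0.196]
    - [0.113, 0.2865, 0.1157, -0.069, -0.7585, -0.196]
    - [0.113, 0.2865, 0.1157, -0.069, -0.7585, -0.196]
    - [0.113, 0.2865, 0.1157, -0.069, -0.7585, -0.196]

```text
clock: 9.85
tool_pos: [0.6203, -0.2554, 0.157]
orientation: [180.0, 40.8, 7.2]
force: [0.3, 0.7, 1.4]
opening: 0.0279
gripper_force: 0.0
```

```bash
python3 - <<'E'
from h import *
d=np.array([np.cos(np.radians(7.2))*.7071,np.sin(np.radians(7.2))*.7071,.7071])
t=np.array([.568,-.2625,.110]); T,o=tool(); print(T[:3,3],o['orientation'])
print(go(t+.0*d,[180,40,7.2]),go(t-.047*d,[180,40,7.2]))
E
```

```text
[ 0.62030228 -0.25536571  0.1569839 ] [179.98053943  40.76532284   7.20316057]
[-0.0093, 0.0005, 0.0701, 0.0004, 0.0134, 0.0] [-0.0128, 0.0005, 0.1169, 0.0004, 0.0134, 0.0]
```

Call:
carry_out:
  rows:
    - [-0.003, 0, 0.04, 0, 0, 0]
    - [-0.006, 0, 0.075, 0, 0, 0]
    - [-0.008, 0, 0.095, 0, 0, 0]
    - [-0.01, 0, 0.112, 0, 0, 0]
    - [-0.011, 0, 0.1265, 0, 0, 0]
    - [-0.011, 0, 0.1265, 0, 0, 0]

```text
clock: 10.6
tool_pos: [0.5325, -0.2671, 0.0717]
orientation: [179.8, 40.3, 7.2]
force: [-0.3, -0.2, 2.9]
opening: 0.0277
gripper_force: 2.8
```

Call:
carry_out:
  rows:
    - [0, 0, 0, 0, 0, 0]
    - [0, 0, 0, 0, 0, 0]
    - [0, 0, 0, 0, 0, 0]
    - [0, 0, 0, 0, 0, 0]
  grip: -1

```text
clock: 11.1
tool_pos: [0.5334, -0.2681, 0.0714]
orientation: [179.7, 40.3, 7.1]
force: [4.7, -0.6, 9.2]
opening: 0.0149
gripper_force: 31.9
```

```bash
python3 - <<'E'
from h import *
T,o=tool()
print(go([T[0,3]+.01,T[1,3],.25],[180,40,7.2])); print(go([.45,.0,.26],[180,-3,-4.5]))
E
```

```text
[-0.108, 0.0019, -0.1426, 0.0039, 0.0055, -0.0012]
[-0.1599, -0.2758, -0.1131, 0.071, 0.7529, 0.1985]
```

Call:
carry_out:
  rows:
    - [-0.03, 0, -0.04, 0, 0, 0]
    - [-0.07, 0, -0.093, 0, 0, 0]
    - [-0.108, 0.002, -0.143, 0, 0, 0]
    - [-0.16, -0.276, -0.113, 0.071, 0.753, 0.1985]
    - [-0.16, -0.276, -0.113, 0.071, 0.753, 0.1985]
    - [-0.16, -0.276, -0.113, 0.071, 0.753, 0.1985]
    - [-0.16, -0.276, -0.113, 0.071, 0.753, 0.1985]
    - [-0.16, -0.276, -0.113, 0.071, 0.753, 0.1985]

```text
clock: 12.1
tool_pos: [0.4459, 0.0019, 0.2608]
orientation: [-179.6, -3.2, -4.6]
force: [1.6, 0.3, -0.5]
opening: 0.015
gripper_force: 30.0
```

Call:
carry_out:
  rows:
    - [0, 0, 0, 0, 0, 0]
    - [0, 0, 0, 0, 0, 0]

```text
clock: 12.35
tool_pos: [0.4492, 0.001, 0.2594]
orientation: [-179.8, -2.8, -4.6]
force: [-0.5, -0.3, -0.2]
opening: 0.0152
gripper_force: 30.0
```

```bash
python3 - <<'E'
from h import *
im,T=snap('wrist'); np.save('wh2.npy',T); cv2.imwrite('pics/wh2.png',im[:,:,::-1])
s,_=snap('side')
cv2.imwrite('pics/h3.png',np.hstack([cv2.resize(im[70:310,220:380],(400,600),interpolation=cv2.INTER_CUBIC),cv2.resize(s[130:190,290:330],(400,600),interpolation=cv2.INTER_CUBIC)])[:,:,::-1])
print(T.round(3)); print('expected bottom px',proj('side',T[:3,3]-[0,0,.085]),proj('wrist',T[:3,3]-[0,0,.085],T))
for z in (.2,.15,.108): print(go([.531,-.010,z],[180,-3,-4.5]))
E
```

```text
[[ 0.996 -0.079  0.049  0.449]
 [-0.079 -0.997 -0.001  0.001]
 [ 0.049 -0.003 -0.999  0.259]
 [ 0.     0.     0.     1.   ]]
expected bottom px [307.86129688 180.81672058] [317.49265246 208.42277693]
[0.0793, 0.0037, 0.0623, -0.0015, 0.0052, -0.0031]
[0.077, 0.0038, 0.1122, -0.0015, 0.0052, -0.0031]
[0.075, 0.0039, 0.1542, -0.0015, 0.0052, -0.0031]
```

View pics/h3.png

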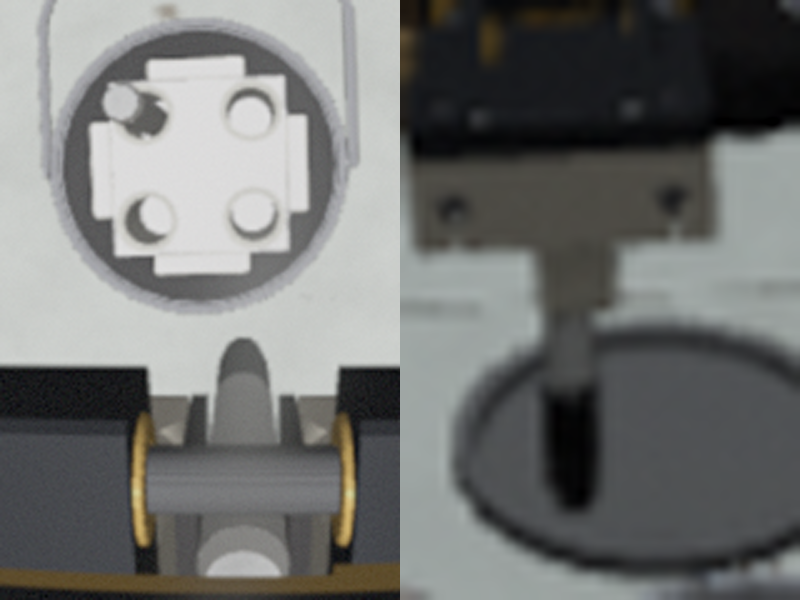

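Bores in this crop: (250,113), (148,217), (253,213); marker hangs straight, bottom where expected.

```bash
python3 - <<'E'
from h import *
T=np.load('wh2.npy')
for p in [(250,113),(148,217),(253,213)]: print(onz('wrist',(220+p[0]/2.5,70+p[1]/2.5),.075,T).round(4))
E
```

```text
[ 0.5307 -0.0083  0.075 ]
[0.4882 0.041  0.075 ]
[ 0.486  -0.0061  0.075 ]
```

Call:
carry_out:
  rows:
    - [0.0793, 0.0037, 0.062, 0, 0.005, -0.003]
    - [0.0793, 0.0037, 0.062, 0, 0.005, -0.003]
    - [0.0793, 0.0037, 0.062, 0, 0.005, -0.003]
    - [0.0785, 0.0037, 0.087, 0, 0.005, -0.003]
    - [0.078, 0.0037, 0.1, 0, 0.005, -0.003]
    - [0.077, 0.0037, 0.112, 0, 0.005, -0.003]
    - [0.077, 0.0037, 0.112, 0, 0.005, -0.003]

```text
clock: 13.32
tool_pos: [0.5303, -0.0097, 0.1499]
orientation: [-179.9, -3.0, -4.5]
force: [0.5, 0.0, 0.2]
opening: 0.0151
gripper_force: 30.0
```

Call:
carry_out:
  rows:
    - [-0.001, 0, 0.011, 0, 0, 0]
    - [-0.001, 0, 0.022, 0, 0, 0]
    - [-0.002, 0, 0.032, 0, 0, 0]
    - [-0.002, 0, 0.044, 0, 0, 0]
    - [-0.002, 0, 0.044, 0, 0, 0]

```text
clock: 13.95
tool_pos: [0.5307, -0.0095, 0.1053]
orientation: [-179.9, -3.0, -4.5]
force: [1.0, 0.6, -0.8]
opening: 0.0149
gripper_force: 30.0
```

Call:
carry_out:
  rows:
    - [0, 0, 0, 0, 0, 0]
    - [0, 0, 0, 0, 0, 0]
    - [0, 0, 0, 0, 0, 0]
  grip: -0.36

```text
clock: 14.32
tool_pos: [0.5311, -0.0094, 0.1067]
orientation: [-179.9, -3.1, -4.5]
force: [-0.9, -0.8, -0.1]
opening: 0.0279
gripper_force: 0.0
```

Call:
carry_out:
  rows:
    - [0, 0, -0.02, 0, 0, 0]
    - [0, 0, -0.06, 0, 0, 0]
    - [0, 0, -0.12, 0, 0, 0]
    - [0, 0, -0.16, 0, 0, 0]
    - [0, 0, -0.16, 0, 0, 0]

```text
clock: 14.95
tool_pos: [0.5241, -0.0087, 0.2702]
orientation: [-179.8, -3.4, -4.4]
force: [-0.1, -0.3, -0.4]
opening: 0.0277
gripper_force: 0.0
```

```bash
python3 - <<'E'
from h import *
d=np.array([np.cos(np.radians(7.2))*.7071,np.sin(np.radians(7.2))*.7071,.7071])
t=np.array([.574,-.306,.110])
print(go(t+.08*d,[180,40,7.2]))
E
```

```text
[0.1218, 0.2816, 0.1099, -0.0694, -0.7557, -0.1961]
```

Call:
carry_out:
  rows:
    - [0.122, 0.2816, 0.03, -0.069, -0.7557, -0.196]
    - [0.122, 0.2816, 0.03, -0.069, -0.7557, -0.196]
    - [0.122, 0.2816, 0.03, -0.069, -0.7557, -0.196]
    - [0.122, 0.2816, 0.03, -0.069, -0.7557, -0.196]
    - [0.122, 0.2816, 0.03, -0.069, -0.7557, -0.196]
    - [0.122, 0.2816, 0.11, -0.069, -0.7557, -0.196]
    - [0.122, 0.2816, 0.11, -0.069, -0.7557, -0.196]
    - [0.122, 0.2816, 0.11, -0.069, -0.7557, -0.196]

```text
clock: 15.95
tool_pos: [0.6274, -0.299, 0.1616]
orientation: [180.0, 40.6, 7.2]
force: [-0.8, 0.4, 0.5]
opening: 0.028
gripper_force: 0.0
```

Call:
carry_out:
  rows:
    - [0, 0, 0, 0, 0, 0]
    - [0, 0, 0, 0, 0, 0]

```text
clock: 16.2
tool_pos: [0.6289, -0.2991, 0.1654]
orientation: [179.8, 40.2, 7.1]
force: [0.3, 0.4, -0.0]
opening: 0.0281
gripper_force: 0.0
```

```bash
python3 - <<'E'
from h import *
d=np.array([np.cos(np.radians(7.2))*.7071,np.sin(np.radians(7.2))*.7071,.7071])
t=np.array([.574,-.306,.110]); im,T=snap('wrist','w3.png')
print(go(t-.047*d,[180,40,7.2]), proj('wrist',t,T))
E
```

```text
[-0.0106, -0.0002, 0.1243, 0.0016, 0.0034, -0.0009] [317.0592736  213.09003885]
```

Call:
carry_out:
  rows:
    - [-0.003, 0, 0.04, 0, 0, 0]
    - [-0.006, 0, 0.075, 0, 0, 0]
    - [-0.008, 0, 0.095, 0, 0, 0]
    - [-0.009, 0, 0.11, 0, 0, 0]
    - [-0.0105, 0, 0.124, 0, 0, 0]
    - [-0.0105, 0, 0.124, 0, 0, 0]

```text
clock: 17.0
tool_pos: [0.5397, -0.3106, 0.0745]
orientation: [180.0, 40.5, 7.1]
force: [-0.4, -0.4, 0.3]
opening: 0.028
gripper_force: 0.0
```

Call:
carry_out:
  rows:
    - [0, 0, 0, 0, 0, 0]
    - [0, 0, 0, 0, 0, 0]
    - [0, 0, 0, 0, 0, 0]
    - [0, 0, 0, 0, 0, 0]
  grip: -1

```text
clock: 17.5
tool_pos: [0.5409, -0.3109, 0.075]
orientation: [179.9, 40.4, 7.1]
force: [2.0, -1.5, 2.1]
opening: 0.0148
gripper_force: 30.0
```

```bash
python3 - <<'E'
from h import *
T,o=tool()
print(go([T[0,3]+.01,T[1,3],.25],[180,40,7.2])); print(go([.42,.0,.28],[180,-3,-4.5]))
E
```

```text
[-0.1057, 0.0015, -0.1398, 0.0012, 0.0061, -0.001]
[-0.1948, -0.3233, -0.1042, 0.0685, 0.7538, 0.1976]
```

Call:
carry_out:
  rows:
    - [-0.03, 0, -0.04, 0, 0, 0]
    - [-0.07, 0, -0.093, 0, 0, 0]
    - [-0.106, 0.002, -0.14, 0, 0, 0]
    - [-0.195, -0.323, -0.104, 0.0685, 0.754, 0.1976]
    - [-0.195, -0.323, -0.104, 0.0685, 0.754, 0.1976]
    - [-0.195, -0.323, -0.104, 0.0685, 0.754, 0.1976]
    - [-0.195, -0.323, -0.104, 0.0685, 0.754, 0.1976]
    - [-0.195, -0.323, -0.104, 0.0685, 0.754, 0.1976]

```text
clock: 18.5
tool_pos: [0.4267, -0.0237, 0.2788]
orientation: [-179.7, -3.3, -4.7]
force: [2.1, 1.9, 1.0]
opening: 0.0153
gripper_force: 30.0
```

Call:
carry_out:
  rows:
    - [-0.195, -0.323, -0.104, 0.0685, 0.754, 0.1976]

```text
clock: 18.62
tool_pos: [0.4102, 0.0131, 0.2897]
orientation: [-179.8, -10.0, -6.5]
force: [-1.4, 1.8, 1.9]
opening: 0.0148
gripper_force: 30.0
```

I repeated the old row from the new start by mistake; it moved only one step in free air. Settle and re-measure.

Call:
carry_out:
  rows:
    - [0, 0, 0, 0, 0, 0]
    - [0, 0, 0, 0, 0, 0]

```text
clock: 18.88
tool_pos: [0.4102, 0.0124, 0.2894]
orientation: [-179.9, -9.8, -6.2]
force: [0.6, -0.7, -0.0]
opening: 0.015
gripper_force: 30.0
```

```bash
python3 - <<'E'
from h import *
print(tool()[1]['tool_pos'],go([.44,.0,.27],[180,-3,-4.5]))
E
```

```text
[0.41021906 0.01242832 0.289446  ] [0.0272, 0.0091, 0.0244, 0.0021, -0.119, -0.0301]
```

Call:
carry_out:
  rows:
    - [0.027, 0.009, 0.0244, 0.002, -0.119, -0.03]
    - [0.027, 0.009, 0.0244, 0.002, -0.119, -0.03]
    - [0.027, 0.009, 0.0244, 0.002, -0.119, -0.03]

```text
clock: 19.25
tool_pos: [0.4409, -0.0027, 0.2676]
orientation: [179.8, -2.7, -5.0]
force: [-0.5, -0.3, 0.1]
opening: 0.0152
gripper_force: 30.0
```

```bash
python3 - <<'E'
from h import *
im,T=snap('wrist','wh4.png'); np.save('wh4.npy',T)
s,_=snap('side')
cv2.imwrite('pics/h4.png',np.hstack([cv2.resize(im[60:300,220:380],(400,600),interpolation=cv2.INTER_CUBIC),cv2.resize(s[130:220,290:350],(400,600),interpolation=cv2.INTER_CUBIC)])[:,:,::-1])
print(T[:3,3].round(4)); print('expected bottom px',proj('side',T[:3,3]-[0,0,.088]),proj('wrist',T[:3,3]-[0,0,.088],T))
print('bore px',[proj('wrist',[.511+a,.016+b,.075],T).round(1) for a,b in ((-.0258,-.022),(-.022,.0258))])
for z in (.2,.15,.107): print(go([.486,-.0065,z],[180,-3,-4.5]))
E
```

```text
[ 0.4409 -0.0027  0.2676]
expected bottom px [305.19988035 180.28175363] [316.77911161 207.42844994]
bore px [array([315.9, 148.3]), array([274.1, 148.9])]
[0.0423, 0.0008, 0.0717, 0.002, 0.0008, -0.0057]
[0.0398, 0.0007, 0.1217, 0.002, 0.0008, -0.0057]
[0.0375, 0.0006, 0.1646, 0.002, 0.0008, -0.0057]
```

View pics/h4.png

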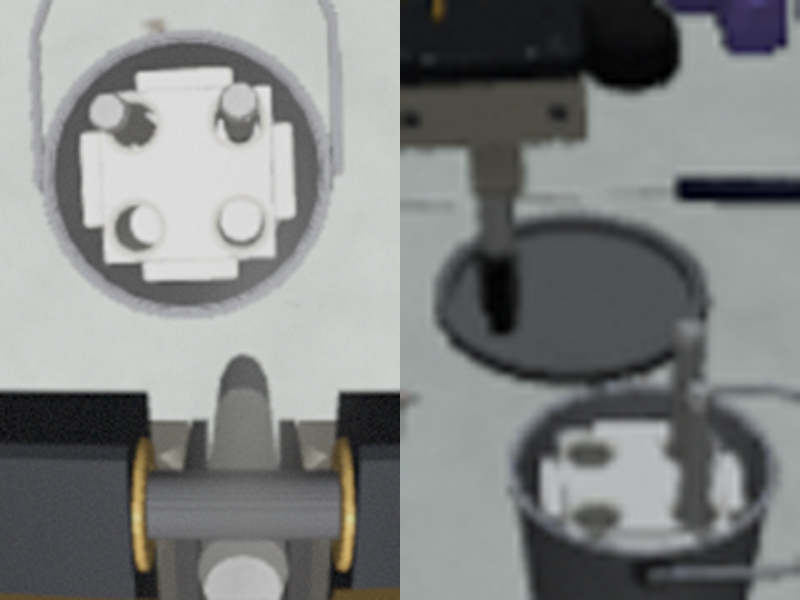

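Target bore at pixel (316,148) as predicted; two markers stand in the +x bores; third hangs straight.

Call:
carry_out:
  rows:
    - [0.0423, 0.0008, 0.07, 0, 0, -0.006]
    - [0.0423, 0.0008, 0.07, 0, 0, -0.006]
    - [0.042, 0.0008, 0.085, 0, 0, -0.006]
    - [0.041, 0.0008, 0.1, 0, 0, -0.006]
    - [0.0405, 0.0008, 0.11, 0, 0, -0.006]
    - [0.04, 0.0008, 0.122, 0, 0, -0.006]
    - [0.04, 0.0008, 0.122, 0, 0, -0.006]

```text
clock: 20.23
tool_pos: [0.4857, -0.0055, 0.1491]
orientation: [179.9, -2.9, -4.3]
force: [-0.1, -0.3, 0.8]
opening: 0.015
gripper_force: 30.0
```

Call:
carry_out:
  rows:
    - [-0.001, 0, 0.011, 0, 0, 0]
    - [-0.001, 0, 0.022, 0, 0, 0]
    - [-0.002, 0, 0.032, 0, 0, 0]
    - [-0.002, 0, 0.043, 0, 0, 0]
    - [-0.002, 0, 0.043, 0, 0, 0]

```text
clock: 20.85
tool_pos: [0.486, -0.0058, 0.1056]
orientation: [179.9, -2.9, -4.3]
force: [-0.4, -0.5, -0.6]
opening: 0.015
gripper_force: 30.0
```

Call:
carry_out:
  rows:
    - [0, 0, 0, 0, 0, 0]
    - [0, 0, 0, 0, 0, 0]
    - [0, 0, 0, 0, 0, 0]
  grip: -0.36

```text
clock: 21.22
tool_pos: [0.4867, -0.0054, 0.1071]
orientation: [179.9, -3.0, -4.3]
force: [-0.2, -0.1, 0.0]
opening: 0.0276
gripper_force: 0.0
```

Call:
carry_out:
  rows:
    - [0, 0, -0.02, 0, 0, 0]
    - [0, 0, -0.06, 0, 0, 0]
    - [0, 0, -0.12, 0, 0, 0]
    - [0, 0, -0.18, 0, 0, 0]
    - [0, 0, -0.18, 0, 0, 0]

```text
clock: 21.85
tool_pos: [0.4795, -0.004, 0.292]
orientation: [-179.9, -3.5, -4.3]
force: [-0.0, 0.0, -0.9]
opening: 0.0281
gripper_force: 0.0
```

```bash
python3 - <<'E'
from h import *
print(go([.45,.01,.36],[180,0,0]))
E
```

```text
[-0.0263, -0.0119, -0.0697, 0.0005, -0.0611, -0.0753]
```

Call:
carry_out:
  rows:
    - [-0.026, -0.012, -0.07, 0, -0.061, -0.075]
    - [-0.026, -0.012, -0.07, 0, -0.061, -0.075]
    - [-0.026, -0.012, -0.07, 0, -0.061, -0.075]
    - [-0.026, -0.012, -0.07, 0, -0.061, -0.075]

```text
clock: 22.35
tool_pos: [0.4482, 0.0097, 0.3535]
orientation: [179.8, 0.6, -0.1]
force: [-0.2, 0.3, -0.4]
opening: 0.028
gripper_force: 0.0
```

```bash
python3 - <<'E'
from h import *
im,T=snap('wrist','wb.png'); np.save('wb.npy',T); print(T[:3,3],tool()[1]['joint_pos'].round(1))
cv2.imwrite('pics/wb2.png',im[0:200,160:480][:,:,::-1].repeat(2,0).repeat(2,1))
g=im.max(2); u,v=proj('wrist',[.627,.009,.074],T); print('exp',u,v)
m=(g<50).astype(np.uint8); n,l,st,ce=cv2.connectedComponentsWithStats(m)
for i in range(1,n):
    if st[i,4]>60 and abs(ce[i,0]-u)<60 and abs(ce[i,1]-v)<40:
        ys,xs=np.where(l==i); print(st[i],ce[i]); r=cv2.minAreaRect(np.c_[xs,ys].astype(np.float32)); print(r)
        c=onz('wrist',ce[i],.074,T); L=min(zip(xs,ys)); Rr=max(zip(xs,ys)); print(c.round(4),onz('wrist',L,.074,T).round(4),onz('wrist',Rr,.074,T).round(4))
E
```

```text
[0.44819307 0.0096785  0.3535128 ] [ 26.5  -4.6 -12.9  -0.1 -82.4  63.5]
exp 316.51703623225126 40.75576817305776
[294  41  44   5 103] [313.72815534  42.66019417]
((315.5142517089844, 42.708011627197266), (43.143821716308594, 2.6797406673431396), 2.7927021980285645)
[0.6242 0.0129 0.074 ] [0.627  0.0405 0.074 ] [ 0.6209 -0.0196  0.074 ]
```

View pics/wb2.png

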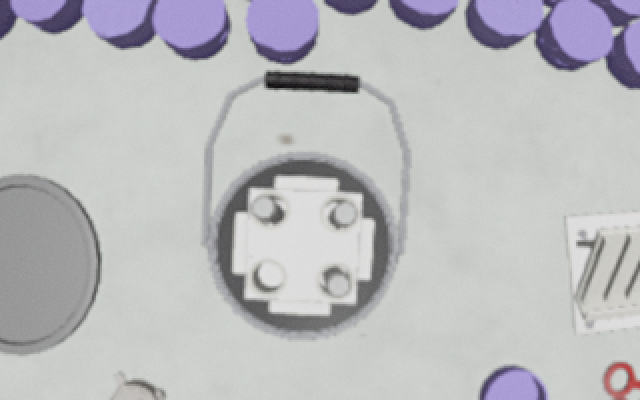

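Three markers seated (crop (268,208), (343,212), (335,281)); sleeve (265,79)–(359,84) in the crop, nearest jar's lower edge at (283,62).

```bash
python3 - <<'E'
from h import *
T=np.load('wb.npy'); f=lambda u,v,z:onz('wrist',(160+u/2,v/2),z,T).round(4)
a,b=f(265,79,.078),f(359,84,.078); print('sleeve',a,b,(a+b)/2); c=f(303,245.5,.075); print('pail',c)
print('jar',f(283,62,0),f(283,48,.04), f(248,25,.04),f(319,25,.04))
y=a-b; yaw=np.degrees(np.arctan2(-y[0],y[1])); print('yaw',yaw)
s=(a+b)/2; d=s-c; print('yaw2',np.degrees(np.arctan2(d[1],d[0])),np.hypot(d[0],d[1]))
E
```

```text
sleeve [0.6283 0.0423 0.078 ] [ 0.6245 -0.0228  0.078 ] [0.6264  0.00975 0.078  ]
pail [0.5089 0.0162 0.075 ]
jar [0.6632 0.0333 0.    ] [0.6633 0.0316 0.04  ] [0.6836 0.0584 0.04  ] [0.6825 0.0043 0.04  ]
yaw -3.340663375882964
yaw2 -3.142019151105204 0.11767689875247397
```

```bash
cat >> h.py <<'E'
def ctilt(yaw,p): return (R.from_euler('z',yaw,degrees=True)*R.from_euler('y',p,degrees=True)*R.from_euler('x',180,degrees=True)*R.from_euler('z',90,degrees=True)).as_euler('xyz',degrees=True)
E
python3 - <<'E'
from h import *
e=ctilt(-3.3,20); print(e.round(2)); print(go([.67,.01,.27],e))
E
```

```text
[160.    0.  -93.3]
[0.2228, -0.001, 0.0809, -0.2557, -0.278, 1.6094]
```

Call:
carry_out:
  rows:
    - [0.22, -0.001, 0.08, -0.256, -0.278, 1.609]
    - [0.22, -0.001, 0.08, -0.256, -0.278, 1.609]
    - [0.22, -0.001, 0.08, -0.256, -0.278, 1.609]
    - [0.22, -0.001, 0.08, -0.256, -0.278, 1.609]
    - [0.22, -0.001, 0.08, -0.256, -0.278, 1.609]
    - [0.22, -0.001, 0.08, -0.256, -0.278, 1.609]
    - [0.22, -0.001, 0.08, -0.256, -0.278, 1.609]
    - [0.22, -0.001, 0.08, -0.256, -0.278, 1.609]
  grip: -0.45

```text
clock: 23.4
tool_pos: [0.6677, 0.0102, 0.2707]
orientation: [161.3, 1.4, -85.1]
force: [-0.0, -0.1, -0.4]
opening: 0.0241
gripper_force: 0.0
```

```bash
python3 - <<'E'
from h import *
e=ctilt(-3.3,20); print(tool()[1]['tool_pos'],tool()[1]['joint_pos'].round()); print(go([.66,.01,.22],e))
E
```

```text
[0.6677369 0.0101913 0.2707042] [ 15.  31.  22.  -5. -99. -10.]
[0.0007, -0.0089, 0.0505, -0.0215, -0.0251, 0.1431]
```

Call:
carry_out:
  rows:
    - [0.001, -0.009, 0.05, -0.0215, -0.025, 0.143]
    - [0.001, -0.009, 0.05, -0.0215, -0.025, 0.143]
    - [0.001, -0.009, 0.05, -0.0215, -0.025, 0.143]
    - [0.001, -0.009, 0.05, -0.0215, -0.025, 0.143]

```text
clock: 23.9
tool_pos: [0.6615, 0.0101, 0.2246]
orientation: [160.4, 0.2, -92.8]
force: [0.7, 0.1, 0.2]
opening: 0.0239
gripper_force: 0.0
```

```bash
python3 - <<'E'
from h import *
T,o=tool(); z=T[:3,2]; s=np.array([.627,.010,.074])
e=ctilt(-3.3,20)
for k in (-.08,-.01,.016): print(go(s+k*z,e))
print(T[:3,3],o['orientation'])
im,T=snap('wrist','ws.png'); print(proj('wrist',s,T))
cv2.imwrite('pics/ws2.png',im[100:400,120:520].repeat(2,0).repeat(2,1)[:,:,::-1])
E
```

```text
[0.0022, -0.018, 0.0734, -0.0072, -0.0005, 0.009]
[0.0022, -0.018, 0.1434, -0.0072, -0.0005, 0.009]
[0.0022, -0.018, 0.1694, -0.0072, -0.0005, 0.009]
[0.66150115 0.01007226 0.22459423] [ 1.60411092e+02  1.50943246e-01 -9.28032515e+01]
[299.64486882 183.20333572]
```

View pics/ws2.png

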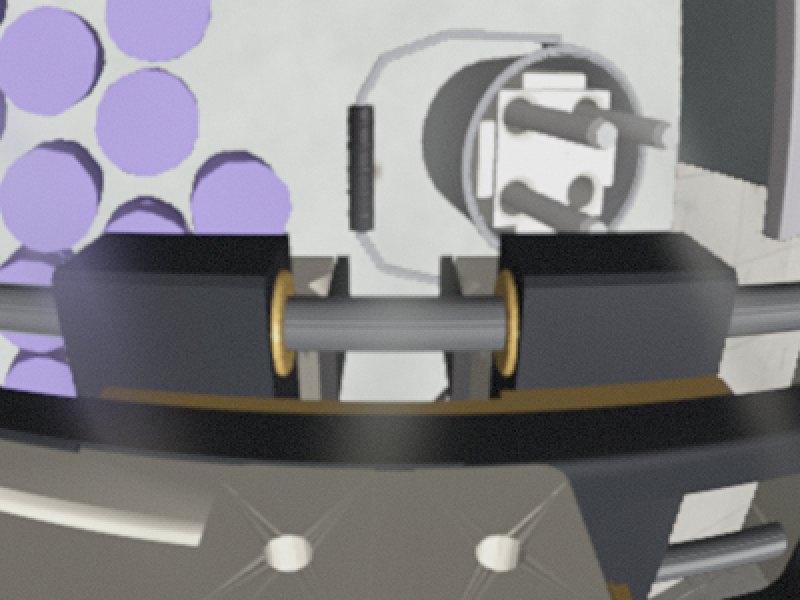

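Sleeve centre at pixel (300,184), predicted (300,183): aligned. Descend and grasp.

Call:
carry_out:
  rows:
    - [0.002, -0.018, 0.05, -0.007, 0, 0.009]
    - [0.002, -0.018, 0.09, -0.007, 0, 0.009]
    - [0.002, -0.018, 0.115, -0.007, 0, 0.009]
    - [0.002, -0.018, 0.135, -0.007, 0, 0.009]
    - [0.002, -0.018, 0.152, -0.007, 0, 0.009]
    - [0.002, -0.018, 0.167, -0.007, 0, 0.009]
    - [0.002, -0.018, 0.167, -0.007, 0, 0.009]

```text
clock: 24.82
tool_pos: [0.6204, 0.0104, 0.0587]
orientation: [159.7, -0.1, -93.4]
force: [-1.1, -0.6, 0.7]
opening: 0.0242
gripper_force: 0.0
```

Call:
carry_out:
  rows:
    - [0, 0, 0, 0, 0, 0]
    - [0, 0, 0, 0, 0, 0]
    - [0, 0, 0, 0, 0, 0]
    - [0, 0, 0, 0, 0, 0]
  grip: -1

```text
clock: 25.32
tool_pos: [0.6214, 0.0103, 0.0597]
orientation: [159.9, -0.0, -93.4]
force: [0.1, 1.5, -0.1]
opening: 0.0129
gripper_force: 30.0
```

```bash
python3 - <<'E'
from h import *
T,o=tool(); p=T[:3,3]; print(p,o['orientation'],o['force'])
u=np.array([np.cos(np.radians(-3.3)),np.sin(np.radians(-3.3)),0]); 
for th in (8,16,24,32,40,48,56,64,72,80,88,90):
    t=np.radians(th); d=.118*((np.cos(t)-1)*u+np.array([0,0,np.sin(t)])); print(th,(T[:3,:3].T@d).round(4).tolist())
E
```

```text
[0.62139522 0.01033662 0.05965066] [ 1.59871802e+02 -4.66169991e-02 -9.34176560e+01] [ 0.10467339  1.51719336 -0.0710978 ]
8 [0.0, 0.0067, -0.015]
16 [0.0, 0.0155, -0.029]
24 [0.0001, 0.0261, -0.0416]
32 [0.0001, 0.0384, -0.0525]
40 [0.0001, 0.052, -0.0617]
48 [0.0002, 0.0668, -0.0689]
56 [0.0002, 0.0825, -0.074]
64 [0.0002, 0.0987, -0.0768]
72 [0.0003, 0.1152, -0.0773]
80 [0.0003, 0.1315, -0.0756]
88 [0.0003, 0.1475, -0.0715]
90 [0.0003, 0.1514, -0.0702]
```

Call:
carry_out:
  rows:
    - [0, 0.0067, -0.015, 0, 0, 0]
    - [0, 0.0155, -0.029, 0, 0, 0]
    - [0, 0.0261, -0.0416, 0, 0, 0]
    - [0, 0.0384, -0.0525, 0, 0, 0]
    - [0, 0.052, -0.0617, 0, 0, 0]
    - [0, 0.0668, -0.0689, 0, 0, 0]
    - [0, 0.0668, -0.0689, 0, 0, 0]

```text
clock: 26.2
tool_pos: [0.5817, 0.0129, 0.1487]
orientation: [159.9, -0.0, -93.4]
force: [1.1, -0.8, 1.8]
opening: 0.0131
gripper_force: 30.0
```

Call:
carry_out:
  rows:
    - [0, 0.0157, -0.0051, 0, 0, 0]
    - [0, 0.0319, -0.0079, 0, 0, 0]
    - [0, 0.0484, -0.0084, 0, 0, 0]
    - [0, 0.0647, -0.0067, 0, 0, 0]
    - [0, 0.0807, -0.0026, 0, 0, 0]
    - [0, 0.0807, -0.0026, 0, 0, 0]
    - [0, 0.0807, -0.0026, 0, 0, 0]

```text
clock: 27.08
tool_pos: [0.5071, 0.017, 0.1775]
orientation: [159.8, -0.1, -93.4]
force: [-0.1, -1.9, 3.7]
opening: 0.0133
gripper_force: 30.0
```

```bash
python3 - <<'E'
from h import *
def fit(f,n,px,T=None):
    im=cv2.imread('pics/'+f); g=cv2.cvtColor(im,cv2.COLOR_BGR2GRAY); m=((g<165)).astype(np.uint8)
    nn,l,st,ce=cv2.connectedComponentsWithStats(m); i=l[px[1],px[0]]; print(f,st[i],g[px[1],px[0]])
    c,_=cv2.findContours((l==i).astype(np.uint8),0,2); c=max(c,key=cv2.contourArea)[:,0,:].astype(float)
    P=np.array([onz(n,p,.010,T)[:2] for p in c]); 
    A=np.c_[2*P,np.ones(len(P))]; s=np.linalg.lstsq(A,(P**2).sum(1),rcond=None)[0]; print(s[:2].round(4),'r',np.sqrt(s[2]+s[0]**2+s[1]**2).round(4))
fit('scene0.png','scene',(278,257)); fit('side0.png','side',(316,174)); fit('wp.png','wrist',(174,139),np.load('wp.npy')); fit('wh.png','wrist',(143,164),np.load('wh.npy'))
T,o=tool(); print(T[:3,3],(T[:3,:3].T@np.array([0,0,.09])).round(4),o['force'])
E
```

```text
scene0.png [ 252  235   52   46 1837] 132
[0.4993 0.2692] r 0.0801
side0.png [     0      0    640    400 255283] 79
[1.1524 2.7378] r 3.4404
wp.png [ 135   96   79   89 5432] 154
[0.5014 0.2676] r 0.0793
wh.png [ 100  113   86  104 7056] 150
[0.5009 0.2674] r 0.0799
[0.5070701  0.01700113 0.1774597 ] [ 0.0001  0.0311 -0.0845] [-0.06703437 -1.87670077  3.71954284]
```

Call:
carry_out:
  rows:
    - [0, 0.0035, -0.0094, 0, 0, 0]
    - [0, 0.007, -0.019, 0, 0, 0]
    - [0, 0.0125, -0.034, 0, 0, 0]
    - [0, 0.019, -0.052, 0, 0, 0]
    - [0, 0.026, -0.07, 0, 0, 0]
    - [0, 0.031, -0.0845, 0, 0, 0]
    - [0, 0.031, -0.0845, 0, 0, 0]
    - [0, 0.031, -0.0845, 0, 0, 0]

```text
clock: 28.08
tool_pos: [0.5072, 0.0174, 0.2668]
orientation: [159.8, -0.0, -93.4]
force: [-0.2, -0.8, -6.1]
opening: 0.0131
gripper_force: 30.0
```

```bash
python3 - <<'E'
from h import *
T,o=tool(); print(T[:3,3],o['force'],o['opening'],o['gripper_force'])
im,T=snap('wrist','wl.png'); s,_=snap('side','sl.png')
cv2.imwrite('pics/l2.png',np.vstack([im[0:300],cv2.copyMakeBorder(cv2.resize(s[120:230,240:460],(600,300)),0,0,0,40,0)])[:,:,::-1])
E
```

```text
[0.50719501 0.01738499 0.26677112] [-0.22177613 -0.79424196 -6.10540535] 0.0130737016567037 29.99742954969406
```

View pics/l2.png

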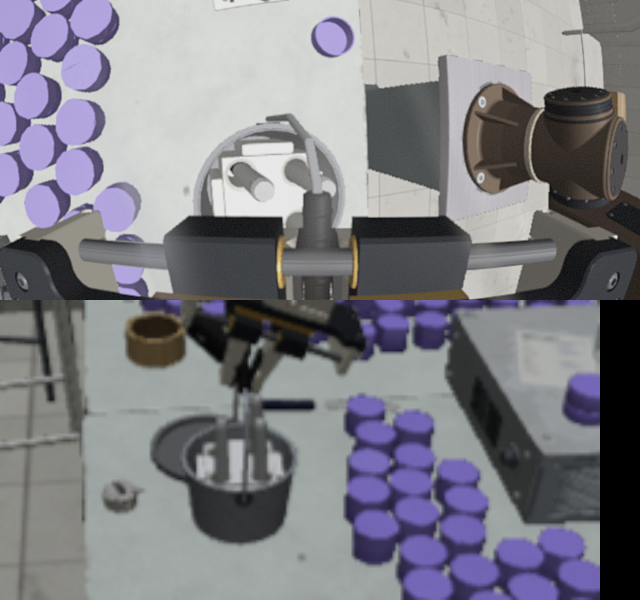

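Pail hangs level from the grip with the markers upright. Carry to the dock.

```bash
python3 - <<'E'
from h import *
T,o=tool(); A=T[:3,:3].T; d=np.array([-.0115,.2508,0]); print((A@d).round(4))
print('down z', (A@np.array([0,0,-.1])).round(4))
E
```

```text
[-0.2497  0.0249  0.0089]
down z [-0.0001 -0.0346  0.0938]
```

Call:
carry_out:
  rows:
    - [-0.01, 0.001, 0.0004, 0, 0, 0]
    - [-0.03, 0.003, 0.001, 0, 0, 0]
    - [-0.058, 0.0058, 0.002, 0, 0, 0]
    - [-0.09, 0.009, 0.0032, 0, 0, 0]
    - [-0.122, 0.0122, 0.0043, 0, 0, 0]
    - [-0.154, 0.0154, 0.0055, 0, 0, 0]
    - [-0.184, 0.0184, 0.0066, 0, 0, 0]
    - [-0.21, 0.021, 0.0075, 0, 0, 0]

```text
clock: 29.18
tool_pos: [0.4972, 0.2306, 0.2672]
orientation: [159.8, -0.1, -93.4]
force: [0.4, 0.6, -7.0]
opening: 0.013
gripper_force: 30.0
```

Call:
carry_out:
  rows:
    - [-0.018, 0.0018, 0.0006, 0, 0, 0]
    - [-0.029, 0.0029, 0.001, 0, 0, 0]
    - [-0.036, 0.0036, 0.0013, 0, 0, 0]
    - [-0.0397, 0.0039, 0.0014, 0, 0, 0]
    - [-0.0397, 0.0039, 0.0014, 0, 0, 0]
    - [-0.0397, 0.0039, 0.0014, 0, 0, 0]
    - [-0.0397, 0.0039, 0.0014, 0, 0, 0]
    - [-0.0397, 0.0039, 0.0014, 0, 0, 0]

```text
clock: 30.18
tool_pos: [0.496, 0.2679, 0.2674]
orientation: [159.8, -0.1, -93.4]
force: [0.4, 0.1, -5.6]
opening: 0.0133
gripper_force: 30.0
```

```bash
python3 - <<'E'
from h import *
im,T=snap('wrist','wt.png'); o=tool()[1]; print(T[:3,3],o['orientation'],o['force'])
s,_=snap('side','st.png'); sc,_=snap('scene','sct.png')
# expected pail rim & insert projections vs dark blob
z0=T[2,3]-.1777
c=[.5008,.2678]
for n,im in (('side',s),('scene',sc)):
    g=im.max(2); hsv=cv2.cvtColor(im,cv2.COLOR_RGB2HSV)
    w=((hsv[:,:,1]<20)&(hsv[:,:,2]>205)).astype(np.uint8)
    u=proj(n,[*c,z0+.075]); print(n,'expect insert',u.round(1))
    nn,l,st,ce=cv2.connectedComponentsWithStats(w)
    for i in range(1,nn):
        if st[i,4]>40 and np.hypot(*(ce[i]-u))<40: print(st[i],ce[i].round(1))
E
```

```text
[0.4960485  0.26794635 0.26742268] [ 1.59830529e+02 -5.91090433e-02 -9.34282372e+01] [ 0.21243578  1.10027372 -5.91239057]
side expect insert [315.6 138.2]
scene expect insert [272.6 227.8]
[   47   127   393   273 32825] [254.7 252.4]
[277 194  13  20 147] [283.5 204.1]
[255 215  35  30 458] [271.9 230.4]
```

Call:
carry_out:
  rows:
    - [0, -0.004, 0.011, 0, 0, 0]
    - [0, -0.01, 0.028, 0, 0, 0]
    - [0, -0.017, 0.045, 0, 0, 0]
    - [0, -0.023, 0.06, 0, 0, 0]
    - [0, -0.027, 0.071, 0, 0, 0]
    - [0, -0.0277, 0.075, 0, 0, 0]
    - [0, -0.0277, 0.075, 0, 0, 0]
    - [0, -0.0277, 0.075, 0, 0, 0]

```text
clock: 31.32
tool_pos: [0.4965, 0.2682, 0.1881]
orientation: [159.9, -0.0, -93.4]
force: [-0.6, -0.1, -5.7]
opening: 0.0131
gripper_force: 30.0
```

Call:
carry_out:
  rows:
    - [0, -0.0007, 0.0018, 0, 0, 0]
    - [0, -0.0014, 0.0036, 0, 0, 0]
    - [0, -0.002, 0.0055, 0, 0, 0]
    - [0, -0.002, 0.0055, 0, 0, 0]
    - [0, -0.002, 0.0055, 0, 0, 0]

```text
clock: 31.95
tool_pos: [0.4962, 0.268, 0.1816]
orientation: [159.8, -0.1, -93.4]
force: [0.0, -0.3, -3.4]
opening: 0.0129
gripper_force: 30.0
```

Call:
carry_out:
  rows:
    - [0, -0.0004, 0.001, 0, 0, 0]
    - [0, -0.0007, 0.002, 0, 0, 0]
    - [0, -0.0007, 0.002, 0, 0, 0]
    - [0, -0.0007, 0.002, 0, 0, 0]

```text
clock: 32.45
tool_pos: [0.4969, 0.268, 0.1814]
orientation: [160.0, -0.0, -93.4]
force: [0.1, -1.2, 8.4]
opening: 0.0129
gripper_force: 30.0
```

```bash
python3 - <<'E'
from h import *
T,o=tool(); p=T[:3,3]; print(p,o['force'])
u=np.array([np.cos(np.radians(-3.4)),np.sin(np.radians(-3.4)),0])
for th in (82,74,66,58,50,42,34,26,18,10,4):
    t=np.radians(th); d=.118*(np.cos(t)*u+np.array([0,0,np.sin(t)-1])); print(th,(T[:3,:3].T@d).round(4).tolist())
im,T=snap('wrist'); 
for x in (.655,.68,.7): print(proj('wrist',[x,.26,.04],T).round())
E
```

```text
[0.49688832 0.26795277 0.18140032] [ 0.10878934 -1.23922523  8.43814828]
82 [0.0, -0.0158, -0.0045]
74 [0.0, -0.0321, -0.0068]
66 [0.0, -0.0486, -0.0069]
58 [0.0, -0.0649, -0.0046]
50 [0.0, -0.0807, -0.0001]
42 [0.0, -0.0958, 0.0066]
34 [0.0, -0.1097, 0.0154]
26 [0.0, -0.1223, 0.0259]
18 [0.0, -0.1334, 0.0382]
10 [0.0, -0.1426, 0.0518]
4 [0.0, -0.1482, 0.0628]
[108. 205.]
[ 86. 209.]
[ 70. 212.]
```

```bash
python3 - <<'E'
from h import *
A=np.load('wp.npy')
for p in [(153,30),(196,39),(228,36)]: print(p,onz('wrist',p,.0,A).round(3))
im=cv2.imread('pics/wp.png'); h=cv2.cvtColor(im,cv2.COLOR_BGR2HSV); m=(abs(h[:,:,0].astype(int)-127)<14)&(h[:,:,1]>50)
ys,xs=np.where(m[:60,130:260]); P=np.array([onz('wrist',(x+130,y),.03,A) for x,y in zip(xs,ys)]); Q=P[(P[:,1]>.2)&(P[:,1]<.33)]; print('min x',Q[:,0].min() if len(Q) else None, Q[Q[:,0].argmin()])
E
```

```text
(153, 30) [0.714 0.313 0.   ]
(196, 39) [0.681 0.223 0.   ]
(228, 36) [0.68  0.163 0.   ]Traceback (most recent call last):
  File "<stdin>", line 5, in <module>
  File "h.py", line 17, in onz
    o,d=ray(n,px,T); return o+d*(z-o[2])/d[2]
        ~~~^^^^^^^^
  File "h.py", line 11, in ray
    c=viewer.camera_info(n); K=np.array(c['intrinsics']); u=(px[0]-K[0,2])/K[0,0]; v=(px[1]-K[1,2])/K[1,1]
ValueError: time passes only in moves, steps and waits
```

Call:
carry_out:
  rows:
    - [0, -0.0158, -0.0055, 0, 0, 0]
    - [0, -0.0321, -0.0078, 0, 0, 0]
    - [0, -0.0486, -0.0079, 0, 0, 0]
    - [0, -0.0649, -0.0056, 0, 0, 0]
    - [0, -0.0807, -0.0011, 0, 0, 0]
    - [0, -0.0807, -0.0011, 0, 0, 0]

```text
clock: 33.25
tool_pos: [0.5743, 0.2632, 0.1512]
orientation: [159.9, -0.1, -93.5]
force: [4.1, -0.9, 4.0]
opening: 0.013
gripper_force: 30.0
```

Call:
carry_out:
  rows:
    - [0, -0.0151, 0.0067, 0, 0, 0]
    - [0, -0.029, 0.0155, 0, 0, 0]
    - [0, -0.0416, 0.026, 0, 0, 0]
    - [0, -0.0527, 0.0383, 0, 0, 0]
    - [0, -0.0619, 0.0519, 0, 0, 0]
    - [0, -0.0665, 0.06, 0, 0, 0]
    - [0, -0.0665, 0.06, 0, 0, 0]

```text
clock: 34.12
tool_pos: [0.6126, 0.2605, 0.072]
orientation: [159.7, -0.1, -93.4]
force: [-1.4, -0.5, -0.6]
opening: 0.0132
gripper_force: 30.0
```

Call:
carry_out:
  rows:
    - [0, 0, 0, 0, 0, 0]
    - [0, 0, 0, 0, 0, 0]
    - [0, 0, 0, 0, 0, 0]
    - [0, 0, 0, 0, 0, 0]
  grip: -0.42

```text
clock: 34.62
tool_pos: [0.6137, 0.261, 0.0738]
orientation: [159.8, -0.0, -93.4]
force: [0.2, 0.2, 0.1]
opening: 0.0252
gripper_force: 0.0
```

Call:
carry_out:
  rows:
    - [0, 0, -0.015, 0, 0, 0]
    - [0, 0, -0.035, 0, 0, 0]
    - [0, 0, -0.07, 0, 0, 0]
    - [0, 0, -0.12, 0, 0, 0]
    - [0, 0, -0.18, 0, 0, 0]
    - [0, 0, -0.18, 0, 0, 0]
    - [0, 0, -0.18, 0, 0, 0]

```text
clock: 35.5
tool_pos: [0.6759, 0.2573, 0.2431]
orientation: [159.9, -0.0, -93.4]
force: [0.4, 1.1, -0.7]
opening: 0.0249
gripper_force: 0.0
```

```bash
python3 - <<'E'
from h import *
im,T=snap('wrist','we.png'); o=tool()[1]; print(T[:3,3],o['force'],o['opening'])
s,_=snap('side','se.png'); sc,_=snap('scene','sce.png')
for n,im2 in (('side',s),('scene',sc),('wrist',im)):
    TT=T if n=='wrist' else None
    hsv=cv2.cvtColor(im2,cv2.COLOR_RGB2HSV); w=((hsv[:,:,1]<25)&(hsv[:,:,2]>200)).astype(np.uint8)
    u=proj(n,[.5008,.2678,.079],TT); nn,l,st,ce=cv2.connectedComponentsWithStats(w)
    print(n,'insert exp',u.round(1),[(st[i].tolist(),onz(n,ce[i],.079,TT).round(3).tolist()) for i in range(1,nn) if 40<st[i,4]<5000 and np.hypot(*(ce[i]-u))<40])
    b=(im2.max(2)<55).astype(np.uint8); u=proj(n,[.6185,.261,.084],TT); nn,l,st,ce=cv2.connectedComponentsWithStats(b)
    print(n,'sleeve exp',u.round(1),[(st[i].tolist(),onz(n,ce[i],.084,TT).round(3).tolist()) for i in range(1,nn) if st[i,4]>8 and np.hypot(*(ce[i]-u))<25])
E
```

```text
[0.67591216 0.25726861 0.24312837] [-0.5344466   1.04016559 -0.33071029] 0.025621041805540035
side insert exp [315.5 158.3] []
side sleeve exp [346.8 156.5] [([333, 151, 22, 10, 85], [0.609, 0.257, 0.084])]
scene insert exp [275.7 244.3] [([260, 232, 34, 28, 462], [0.495, 0.273, 0.079])]
scene sleeve exp [251.4 220.9] []
wrist insert exp [403.3 175.5] [([378, 137, 51, 19, 481], [0.5, 0.229, 0.079]), ([369, 159, 7, 36, 211], [0.547, 0.264, 0.079]), ([377, 159, 56, 55, 1413], [0.503, 0.276, 0.079])]
wrist sleeve exp [316.5 182.5] []
```

```bash
python3 - <<'E'
from h import *
print(go([.5,.335,.36],[180,0,-93]))
E
```

```text
[-0.067, 0.2094, -0.0492, 0.3539, -0.0006, -0.0074]
```

Call:
carry_out:
  rows:
    - [0, 0.0, -0.06, 0, 0, 0]
    - [0, 0.03, -0.1, 0, 0, 0]
    - [-0.067, 0.2094, -0.05, 0.354, 0, -0.007]
    - [-0.067, 0.2094, -0.05, 0.354, 0, -0.007]
    - [-0.067, 0.2094, -0.05, 0.354, 0, -0.007]
    - [-0.067, 0.2094, -0.05, 0.354, 0, -0.007]
    - [-0.067, 0.2094, -0.05, 0.354, 0, -0.007]
    - [-0.067, 0.2094, -0.05, 0.354, 0, -0.007]

```text
clock: 36.65
tool_pos: [0.5006, 0.3351, 0.3612]
orientation: [-179.9, -0.0, -93.0]
force: [0.9, 0.0, 0.3]
opening: 0.0257
gripper_force: 0.0
```

```bash
python3 - <<'E'
from h import *
import os
if os.path.exists('pics/ov.png'): raise SystemExit
im,T=snap('wrist','ov.png'); np.save('ov.npy',T); print(T[:3,3])
def circ(P):
    A=np.c_[2*P,np.ones(len(P))]; s=np.linalg.lstsq(A,(P**2).sum(1),rcond=None)[0]; return s[0],s[1],np.sqrt(s[2]+s[0]**2+s[1]**2)
g=cv2.cvtColor(im,cv2.COLOR_RGB2GRAY); u=proj('wrist',[.5008,.2678,.079],T); print('c',u.round())
# radial profiles on plane z=.09 rim and z=.079 insert
yaw=np.radians(-3.3)
for z,name in ((.09,'rim plane'),(.012,'dock plane')):
  for a in range(0,360,45):
    vals=[]
    for r in range(40,96,4):
        p=proj('wrist',[.5008+r*.001*np.cos(np.radians(a)),.2678+r*.001*np.sin(np.radians(a)),z],T); 
        x,y=int(round(p[0])),int(round(p[1])); vals.append(int(g[y,x]) if 0<=x<640 and 0<=y<400 else -1)
    print(name,a,vals)
E
```

```text
[0.50059936 0.33507951 0.36115876]
c [315. 120.]
rim plane 0 [219, 226, 137, 94, 95, 108, 173, 177, 207, 209, 210, 210, 207, 209]
rim plane 45 [205, 189, 213, 130, 101, 142, 178, 176, 210, 207, 209, 202, 173, 177]
rim plane 90 [223, 225, 152, 121, 118, 158, 163, 193, 208, 208, 209, 211, 209, 208]
rim plane 135 [154, 205, 216, 132, 108, 167, 175, 182, 212, 211, 210, 212, 210, 209]
rim plane 180 [222, 226, 128, 91, 91, 145, 172, 191, 210, 212, 210, 210, 208, 207]
rim plane 225 [204, 197, 220, 143, 87, 141, 171, 206, 206, 206, 209, 209, 208, 211]
rim plane 270 [220, 225, 205, 85, 87, 136, 173, 169, 191, 207, 207, 207, 207, 209]
rim plane 315 [203, 183, 221, 174, 90, 132, 174, 208, 210, 210, 209, 211, 210, 212]
dock plane 0 [225, 213, 219, 226, 198, 94, 88, 95, 142, 173, 150, 209, 209, 210]
dock plane 45 [185, 206, 204, 189, 213, 192, 99, 105, 157, 173, 164, 210, 208, 207]
dock plane 90 [224, 217, 225, 225, 152, 115, 122, 124, 172, 167, 173, 208, 207, 210]
dock plane 135 [226, 212, 131, 205, 216, 132, 105, 121, 173, 173, 182, 212, 210, 211]
dock plane 180 [225, 216, 225, 226, 127, 93, 91, 111, 160, 175, 191, 210, 212, 211]
dock plane 225 [204, 203, 205, 186, 220, 204, 87, 84, 160, 177, 206, 206, 207, 206]
dock plane 270 [225, 223, 221, 225, 205, 80, 88, 85, 136, 171, 159, 196, 207, 206]
dock plane 315 [142, 207, 203, 183, 184, 224, 112, 86, 151, 172, 196, 211, 209, 210]
```

```bash
python3 - <<'E'
from h import *
im=cv2.imread('pics/ov.png'); T=np.load('ov.npy'); s,_=snap('side')
for n,i2,TT in (('wrist',im[:,:,::-1],T),('side',s,None)):
    b=(i2.max(2)<60).astype(np.uint8); nn,l,st,ce=cv2.connectedComponentsWithStats(b); u=proj(n,[.6185,.261,.084],TT); print(u.round(1))
    for i in range(1,nn):
        if st[i,4]>8 and np.hypot(*(ce[i]-u))<40: print(n,st[i].tolist(),ce[i].round(1),[onz(n,ce[i],z,TT).round(3).tolist() for z in (.08,.1)])
# marker tops expected at z .153
g=cv2.cvtColor(im,cv2.COLOR_BGR2GRAY)
for a,b in ((.0253,.0226),(.0226,-.0253),(-.0253,-.0226),(-.0226,.0253)):
    p=proj('wrist',[.5008+a,.2678+b,.153],T); x,y=p.round().astype(int); c=g[y-12:y+13,x-12:x+13]; print(p.round(1)); print(c[::3,::3])
E
```

```text
[232.5 121.5]
wrist [228, 100, 8, 44, 216] [232.3 119.6] [[0.62, 0.258, 0.08], [0.614, 0.259, 0.1]]
[346.8 156.5]
side [308, 123, 24, 21, 303] [319.6 132.6] [[0.538, 0.459, 0.08], [0.534, 0.423, 0.1]]
side [324, 151, 8, 9, 19] [328.3 154.5] [[0.552, 0.288, 0.08], [0.547, 0.257, 0.1]]
side [333, 151, 22, 11, 86] [344.4 157.3] [[0.61, 0.263, 0.08], [0.604, 0.233, 0.1]]
side [298, 163, 36, 20, 437] [314.8 173.3] [[0.488, 0.17, 0.08], [0.485, 0.142, 0.1]]
[294.1 140.1]
[[225 225 215 224 213 207 209 216 225]
 [224 226 215 207 167 181 119 153 216]
 [215 214 213 157 172 142 111  93 197]
 [ 99  92 198 190 206 206 147 110 212]
 [ 98  94 198 201 202 206 160 187 213]
 [ 98 102 212 181 202 193 153 204 223]
 [113  97 208 218 203 206 213 214 214]
 [152 109  97  96 100 100 202 226 225]
 [177 163 114 103 107 105 200 226 225]]
[294.   99.7]
[[172 140  88  93  92  86 198 227 227]
 [151  86  86  92  92  89 191 221 221]
 [ 89  89 224 225 197 184 193 223 226]
 [ 88  93 224 188 204 205 187 166 218]
 [ 90  90 221 185 202 205 191 136 208]
 [ 86  79 217 145 192 193 124  97 177]
 [224 226 220 172 167  95  70  77 207]
 [225 225 224 216 192 225 197 195 223]
 [225 225 225 225 222 218 217 225 226]]
[335.   99.8]
[[227 226 226  99  92  90  90 141 172]
 [220 219 219 102  98  91  90  86 133]
 [225 221 208 185 196 226 226 109  84]
 [224 197 182 205 204 187 228 113  89]
 [215 132 194 204 206 190 212 108  90]
 [213 113 165 204 205 133 204 106  86]
 [217 109  99 110 165 136 211 212 220]
 [224 199 136 199 213 199 224 223 226]
 [225 224 219 216 217 223 223 222 227]]
[334.7 140.2]
[[224 221 209 207 208 224 224 223 226]
 [221 214 224 225 200 199 224 222 225]
 [214 225 223 224 224 136 215 220 225]
 [215 225 224 224 223 122 214 102 107]
 [214 203 226 219 158 163 219 102 104]
 [223 208 153 133 165 212 216 104 106]
 [224 223 220 218 222 226 221 105 106]
 [224 224 210 112 111 110 108 109 167]
 [225 225 210 117 120 114 117 167 177]]
```

Rim is centred on the dock to about 2 mm, the three marker tops are where they should be and the bail is folded. Hand in.

```bash
python3 -c "
from plant import workorder
print(workorder.close_job())"
```

```text
the job is handed in; nothing more can be done
None
```

Handed in, with no verdict returned: all three markers on the rest are in the pail's bores; the last measurements put the pail level within about 2 mm of the dock centre, bail folded and arm clear.

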